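# Make up a block holder and load it into the heated embossing press

### The arm

A 6-joint arm with a two-finger parallel gripper is mounted at the origin on the work surface; the furniture and walls round the work are solid. World frame = base frame: x ahead of the robot, y to its left, z up, the work surface at z = 0. Lengths are in m, angles in rad, forces in N, time in s.
With the tool pointing down it reaches from about 0.3 to 0.75 m from the base axis. Payload 8.5 kg.
Tool frame: the origin (TCP) lies at the very end of the fingers, on their centre line; the grasp point (between the pads) lies 19 mm behind it (arm.pinch_z is the distance from the TCP to the grasp point, in m); z points along the fingers, y is the line along which they close (so a half turn about z gives the same grasp; the last joint's range is limited). The gripper opens to 85 mm and grips with 20 to 120 N. Pads are 22 mm wide; open, the fingers measure 114 mm over their backs; the gripper's body (76 mm by 85 mm) begins 54 mm behind the grasp point. The pads swing forward as they close: fully open they stand 13 mm farther back than shut.
Start: joints at [1.096, 0.381, 1.297, -0, 1.464, -0.215], TCP at [0.141, 0.532, 0.231] pointing down, gripper open.
Joint ranges: [-3.11, 3.11], [-0.89, 2.33], [0.22, 2.48], [-1.42, 4.56], [0.17, 2.85], [-2.88, 2.88]. Speed limits (rad/s): [2.39, 2.39, 3.14, 3.14, 3.14, 3.14].

### API

Orientations are given as a unit quaternion [x, y, z, w].
In Python, from station import monitor, get_image, workorder, arm gives the robot as it stands. The module is installed in compiled form; this text tells all that it offers.
- The arm moves only by the tool servo_tool, never from a script. Its argument "series" is a list that holds one entry, the list of rows, each a list of 5 numbers: the closure in counts, from 0 (fully open) to 255 (shut), then the shift along the tool's x, y, z in mm, then the turn about the tool's z in rad. In form: [[[gripper, dx, dy, dz, twist], ...]]. A call has 1 to 20 rows; each row shifts and turns the commanded pose from where the row before left it, along the tool's axes as they then stand; what a row does not reach is not made up. A row lasts 1/12 s, in which the tool goes at most 41.7 mm and 7.16 degrees, less where a joint would pass 70% of its speed; a pose out of reach is approached as far as the arm can. A call is refused whole if a number of a shift passes 41.7 or a number of a turn 0.125, either way. A call with a gripper value outside its range is refused whole. The fingers move at their own pace and stop on an object; "grip_force" is the grip in N (left out, the last holds). Time passes only in rows, so rows that do not move let the fingers close. It gives the time, the measured TCP pose, the force, the opening and the grip force at its end, in the units of the state.
- monitor.get_obs(): the state, without advancing time (a new reading comes with each control period).
- get_image(name): name is "side" or "top"; returns a dict with "img" (400x640x3 uint8, red, green, blue), "fx", "fy", "cx", "cy" (pixels), "R" (3x3) and "t" (3): a world point X has camera coordinates R X + t. Camera axes: x right, y down, z forward; pixel columns grow to the right and rows downward; lengths in m; the calibration is good to about 2 mm. A picture is of the moment at which its call begins. There is no depth.
- workorder.job_done(): hands the job in; it is judged then, once.
The state is a dict: "clock": time; "joint_pos": joint angles; "dq": joint speeds; "effort": joint torques, N m; "tool_pos": TCP position; "ee_rot": TCP orientation; "wrist_force": force on the tool from outside, world axes, zero at the start; "ft_torque": the same for the moment, N m; "gripper_width": opening from 0.0 (shut) to 1.0 (fully open); "grip_force": force on a finger pad.
Only numpy, scipy, OpenCV 4.12 (cv2) and the standard library are available. Lean on these libraries where they do the work, as an engineer would, in place of code of your own. Each camera call takes 0.05 s, during which the arm holds its last target. There are 200 camera calls.

### The job

Set up the embossing press: stand every stamping block from the turntable, brass face up, in a row in the aluminium block holder while it lies on the bench, away from the hot press. Draw the press's sliding bed all the way out by its knob, slide the loaded holder, tongue first, fully into the nest on it until the spring catch clicks in behind the tongue, then push the bed all the way in under the platen. The platen is hot: do not touch it with the arm or gripper.

Things in the scene. Friction and masses are not known exactly. Their poses are not given: they have to be found in the camera images.
- block_0_mid (a point): Stamping block with a ring on its brass top face: square wooden block 30 x 30 x 50 mm high with a steel foot, 0.09 kg. Point: its centre, half-way up (25 mm above its underside); z up along the block, x and y square to its sides. Stands on the turntable at the start; may be absent (None)
- block_1_mid (a point): Stamping block with a six-ray star on its brass top face: square wooden block 30 x 30 x 50 mm high with a steel foot, 0.09 kg. Point: its centre, half-way up (25 mm above its underside); z up along the block, x and y square to its sides. Stands on the turntable at the start; may be absent (None)
- block_2_mid (a point): Stamping block with three bars on its brass top face: square wooden block 30 x 30 x 50 mm high with a steel foot, 0.09 kg. Point: its centre, half-way up (25 mm above its underside); z up along the block, x and y square to its sides. Stands on the turntable at the start; may be absent (None)
- block_3_mid (a point): Stamping block with an eight-point rosette on its brass top face: square wooden block 30 x 30 x 50 mm high with a steel foot, 0.09 kg. Point: its centre, half-way up (25 mm above its underside); z up along the block, x and y square to its sides. Stands on the turntable at the start; may be absent (None)
- holder_mid (a point): Block holder: loose aluminium channel, open on top, 0.30 kg, both ends alike; grip it across its width at the middle. Point: its centre, 12 mm above its underside; x along its length, z up. Outside 149 (x) x 44 (y) x 24 mm high; inside 140 x 35 mm, floor 5 mm above the underside: a standing block's centre is 18 mm above this point. Takes four blocks in one row, about 4 mm apart
- holder_tongue (a point): One of the holder's two T-shaped end tongues (this one at its +x end, the other alike at -x). Point: middle of the T head, 96 mm from the holder's centre, 3 mm above its underside. Tongue 6 mm thick: neck 20 mm wide, 74 to 90 mm from the holder's centre, then the head, 44 mm wide, 90 to 102 mm
- nest_home (a point): Nest on the sliding bed: where the holder's centre point comes when fully home; moves with the bed. x = the way in (roughly away from the robot), y left, z up. Slide the holder in level, its length along x, either end first, from at least 90 mm short of home, resting lightly on the oiled flat floor (12 mm below this point, 34 mm above the bench) or up to 2 mm above it. About 3 mm of play remains when home
- nest_mouth (a point): Middle of the nest's flared mouth, on the floor, 17 mm beyond nest_home along x. The mouth is 62 mm wide here and narrows to two cheeks 47 mm apart, 9 mm high, 28 to 53 mm farther on; nearer than this point the floor plate (120 mm wide in y, to 103 mm before nest_home) is clear for fingers. From 77 mm beyond this point a keeper plate 9 mm over the floor covers the tongue's head, with an end stop behind
- catch (a joint): Spring catch, 9 mm high, on the left (+y) side of the nest near its far end: travel in m to the left. 0 = sprung out across the tongue's path (at rest, and again once it has clicked in behind the tongue's head). The head pushes its ramp about 6 mm aside from 27 mm before home until it clicks about 1.5 mm before home; takes about 3 to 10 N of push on the holder
- shuttle (a joint): Sliding bed of the press, travel in m along -y of the nest: 0 = fully out, clear of the platen, for loading; 0.17 = fully in under the platen (hard stops at both ends). Starts in; stays where it is left; about 4 N of friction
- knob (a point): Black ball knob, 27 mm in diameter, on a rod at the bed's left side. Point: its centre, 45 mm above the bench; axes as at the nest. Pull it along +y to draw the bed out, push it along -y to drive the bed in; with the bed fully in it is still about 95 mm in front of the hot platen's edge
- hot_platen: Hot aluminium platen under the press's head, 196 mm (x) by 66 mm (y), 26 mm thick. Origin: centre of its underside, 107 mm above the bench; axes as at the nest. Ram, head and column stand above and behind it, up to 0.28 m (lever to 0.41 m)
- disc_top (a point): Centre of the top face of the turntable's wooden disc, 270 mm in diameter, 32 mm above the bench; z up. The blocks stand about 70 mm from this centre
- disc (a joint): Angle of the turntable's disc, rad; it spins freely about the vertical at the slightest push
Mind the look-alikes: they are no part of the job. What is shaped like the part that bears block_3_mid but red or turquoise is not meant.

How it is judged:
By the outcome, as a careful person would: the job done as asked, in the order asked, and still so for the second after the job is handed in, with the robot touching nothing.
Of block_0, block_1, block_2, block_3 only 2 to 4 are there at a start; the rules pass over those that are not, and their reading is None.
At some moment in a run one of block_0, block_1, block_2, block_3, holder may be knocked a few centimetres aside while the robot is not near it.
It also fails if it takes over 210 s, if anything falls off the work surface, if the arm or the gripper's body presses on something with over 40 N, if the wrist force passes 120 N, or if a joint passes its speed limit or range.

## Working session

There is one attempt and no reset: what is moved stays moved. The work goes in short steps, Python scripts to look and compute and a tool call to move; the robot and the scene stay as the last step left them, time stands still between calls to the robot, and variables do not carry over. Pictures are saved under pics/ and viewed, at most 14 in all, crops included, and the job is handed in when it is done.

Besides the shell and the picture viewer there is one more tool, called as a command line: name --argument value ..., lists and objects as JSON in quotes. servo_tool: Moves the arm, as the interface text tells. Its arguments: {"type":"object","properties":{"series":{"type":"array","items":{"type":"array","items":{"type":"array","items":{"type":"number"}}}},"grip_force":{"type":"number"}},"required":["series"]}

```bash
mkdir -p pics; cat > h.py <<'E'
import numpy as np, cv2
from station import monitor, get_image, workorder, arm
def shot(n,f):
    d=get_image(n); cv2.imwrite('pics/'+f,d['img'][:,:,::-1]); np.savez(f'cal_{n}.npz',**{k:d[k] for k in('fx','fy','cx','cy','R','t')}); return d
def ray(d,u,v):
    R=np.array(d['R']);t=np.array(d['t']); c=-R.T@t
    return c,R.T@np.array([(u-d['cx'])/d['fx'],(v-d['cy'])/d['fy'],1])
def atz(d,u,v,z):
    c,r=ray(d,u,v); return c+r*(z-c[2])/r[2]
def proj(d,X):
    p=np.array(d['R'])@np.array(X)+np.array(d['t']); return p[0]/p[2]*d['fx']+d['cx'],p[1]/p[2]*d['fy']+d['cy']
E
python3 - <<'E'
from h import *
for n in('top','side'):
    d=shot(n,n+'0.png'); print(n,d['fx'],d['cx'],d['cy'],-np.array(d['R']).T@d['t'],np.round(d['R'],2).tolist())
print(monitor.get_obs(),arm.pinch_z)
E
```

```text
top 495.5417115412571 318.7490813806473 207.26019992372537 [0.21073579 0.14537811 1.86681378] [[-0.02, -1.0, -0.0], [-0.98, 0.02, -0.19], [0.19, -0.0, -0.98]]
side 456.08969752468846 319.5401040567275 199.5443544264567 [-0.05961824  1.3473317   1.13265787] [[-0.88, -0.47, 0.01], [-0.29, 0.53, -0.8], [0.37, -0.71, -0.6]]
{'clock': 0.1, 'joint_pos': array([ 1.09568652e+00,  3.81135503e-01,  1.29815456e+00, -1.22040163e-05,
        1.46359143e+00, -2.15280682e-01]), 'dq': array([-0.00035757, -0.00238143, -0.00148043,  0.00151958,  0.00044086,
       -0.00036697]), 'effort': array([ 4.43182653e-03, -4.49214292e+01, -2.31657797e+01, -1.18879589e-04,
        3.63507468e-03, -6.79776440e-05]), 'tool_pos': array([0.14117837, 0.53130629, 0.23078008]), 'ee_rot': array([ 1.29548749e-01,  9.91572845e-01, -6.08460965e-04, -2.12351456e-04]), 'wrist_force': array([-0.07557042, -0.64242883,  0.2306638 ]), 'ft_torque': array([-0.0226461 , -0.01988125, -0.00191169]), 'grip_force': 0.0, 'gripper_width': 0.997052140148018} 0.0187
```

View pics/top0.png

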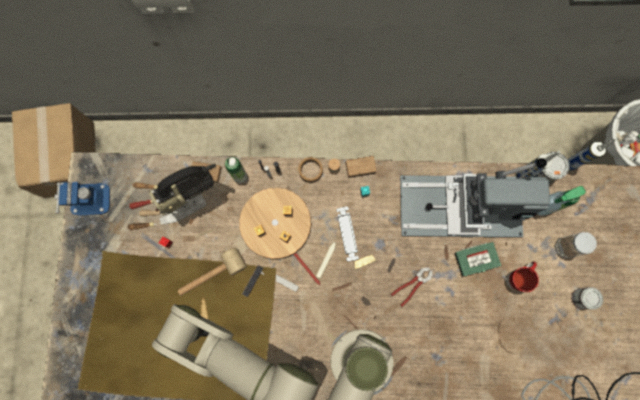

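View pics/side0.png

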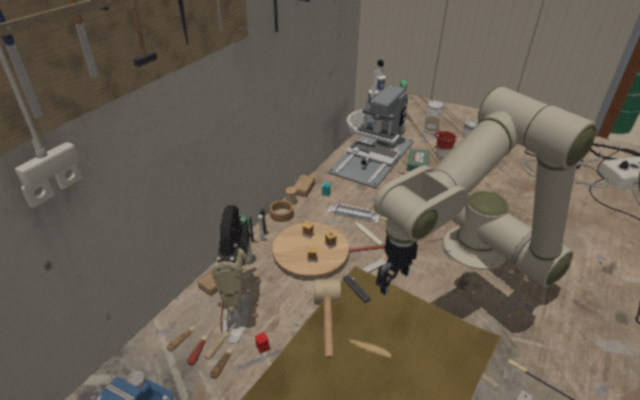

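The top view shows three blocks at (288,211), (260,231) and (285,237) on the disc centred near (275,222). The holder runs from (341,208) to (352,260). The press is around (460,205), with its knob at (430,206). The red and turquoise cubes at (165,242) and (365,190) are decoys. The side view shows the same layout.

```bash
python3 - <<'E'
import cv2
a=cv2.imread('pics/top0.png');b=cv2.imread('pics/side0.png')
cv2.imwrite('pics/c1.png',cv2.resize(a[175:275,232:392],None,fx=5,fy=5,interpolation=cv2.INTER_CUBIC))
cv2.imwrite('pics/c2.png',cv2.resize(a[160:260,390:550],None,fx=5,fy=5,interpolation=cv2.INTER_CUBIC))
cv2.imwrite('pics/c3.png',cv2.resize(b[120:280,265:425],None,fx=3.75,fy=3.75,interpolation=cv2.INTER_CUBIC))
E
```

```text
(no output)
```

View pics/c1.png

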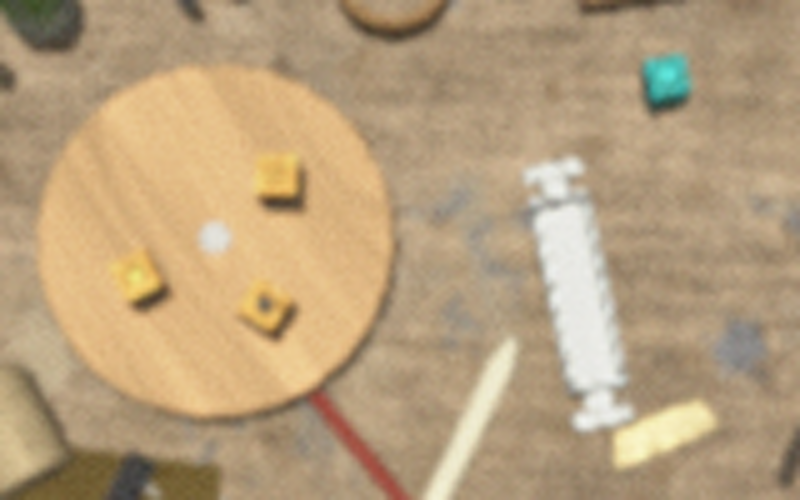

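View pics/c2.png

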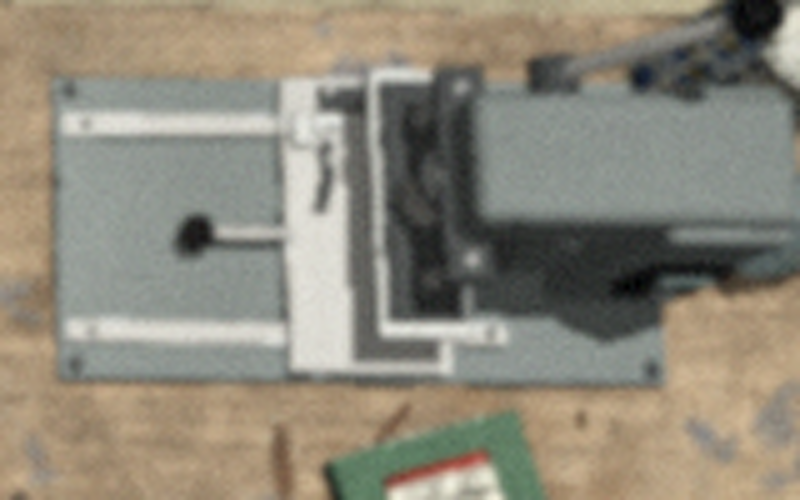

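View pics/c3.png

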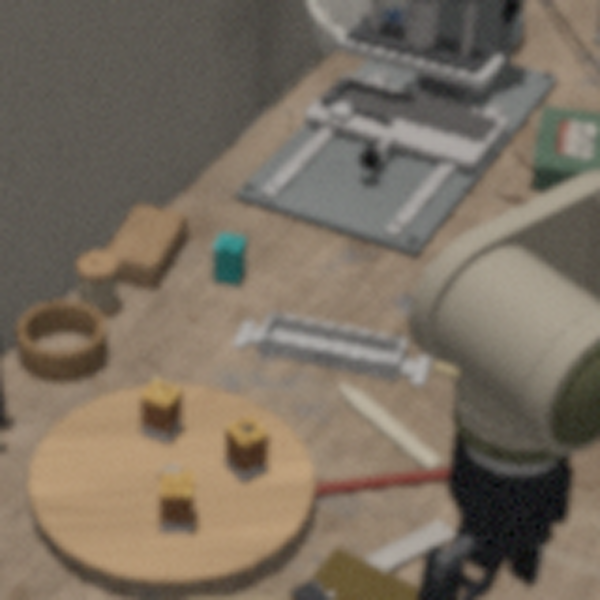

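The crops show three blocks (A, B, C) on the disc, with tops at c1 (279,176), (137,272) and (267,303). The disc hub is at c1 (215,238). The holder's T heads are at c1 (553,170) and (603,417). The knob is at c2 (195,235), and the base plate's left edge runs from (55,80) to (60,380).

```bash
python3 - <<'E'
from h import *
d=dict(np.load('cal_top.npz'));s=dict(np.load('cal_side.npz'))
c1=lambda u,v:(232+u/5-.4,175+v/5-.4); c2=lambda u,v:(390+u/5-.4,160+v/5-.4); c3=lambda u,v:(265+u/3.75-.4,120+v/3.75-.4)
P=lambda n,p,z:print(n,np.round(atz(d,*p,z)*1000,1))
for n,u,v,z in[('hub',215,238,.032),('discL',38,240,.032),('discR',392,240,.032),('A',279,176,.082),('B',137,272,.082),('C',267,303,.082),('T1',553,170,.006),('T2',603,417,.006),('tq',667,80,.05)]:P(n,c1(u,v),z)
for n,u,v,z in[('knob',195,235,.045),('plUL',55,80,.01),('plLL',60,380,.01),('plLR',660,382,.01),('rail1L',65,125,.03),('rail2L',68,330,.03),('bedUL',283,85,.034),('bedLL',293,372,.034),('bedLR',448,372,.034)]:P(n,c2(u,v),z)
def tri(p,q):
    c,r=ray(d,*p);e,f=ray(s,*q)
    k=np.linalg.lstsq(np.c_[r,-f],e-c,rcond=None)[0]; a,b=c+r*k[0],e+f*k[1]; return np.round((a+b)*500,1),np.round(np.linalg.norm(a-b)*1000,1)
print('knob tri',tri(c2(195,235),c3(370,158)),'T1',tri(c1(553,170),c3(246,333)),'T2',tri(c1(603,417),c3(417,370)),'hub..A',tri(c1(279,176),c3(160,393)),'B',tri(c1(137,272),c3(177,482)),'C',tri(c1(267,303),c3(247,430)))
im=cv2.imread('pics/top0.png');hsv=cv2.cvtColor(im,cv2.COLOR_BGR2HSV)
for n,u,v in[('A',279,176),('B',137,272),('C',267,303)]:
    x,y=c1(u,v);x,y=int(round(x)),int(round(y));w=9
    cr=hsv[y-w:y+w+1,x-w:x+w+1]
    m=((cr[:,:,1]>165)&(cr[:,:,2]>150)).astype(np.uint8)
    m=cv2.resize(m*255,None,fx=8,fy=8,interpolation=cv2.INTER_CUBIC)>127
    pts=np.argwhere(m)[:,::-1].astype(np.float32)
    r=cv2.minAreaRect(pts); ctr=(x-w+r[0][0]/8-.44,y-w+r[0][1]/8-.44)
    print(n,np.round(ctr,1),np.array(r[1])/8,r[2]);P(n,ctr,.082)
E
```

```text
hub [509.2 309.9  32. ]
discL [510.  442.7  32. ]
discR [505.4 177.2  32. ]
A [546.3 258.5  82. ]
B [477.  362.2  82. ]
C [452.7 267.7  82. ]
T1 [561.6  53.9   6. ]
T2 [372.5  21.3   6. ]
tq [620.7 -31.4  50. ]
knob [ 556.3 -267.7   45. ]
plUL [ 686.6 -174.7   10. ]
plLL [ 453.4 -167.3   10. ]
plLR [ 444.1 -619.4   10. ]
rail1L [ 646.1 -177.2   30. ]
rail2L [ 488.4 -171.7   30. ]
bedUL [ 673.5 -344.    34. ]
bedLL [ 453.3 -337.    34. ]
bedLR [ 451.3 -452.4   34. ]
knob tri (array([ 556.6, -266.7,   48.4]), np.float64(1.8)) T1 (array([560.6,  53.5,   5.1]), np.float64(2.5)) T2 (array([374.3,  21.5,   3.7]), np.float64(3.3)) hub..A (array([548.2, 259.2,  78.4]), np.float64(2.5)) B (array([476.2, 362. ,  80.5]), np.float64(2.1)) C (array([452.8, 267.8,  79. ]), np.float64(0.6))
A [277.6 200.6] [0. 0.] 0.0
A [581.5 294.5  82. ]
B [249.6 219.6] [0. 0.] 0.0
B [512.4 396.9  82. ]
C [275.6 225.6] [0. 0.] 0.0
C [488.6 301.9  82. ]
```

```bash
cat > fitb.py <<'E'
from h import *
def fit(im,d,x0,y0,z,size=.030):
    # model: projected square top face; maximise (inside - outside ring) contrast in Lab b & L
    lab=cv2.cvtColor(cv2.resize(im,None,fx=4,fy=4,interpolation=cv2.INTER_CUBIC),cv2.COLOR_BGR2HSV).astype(np.float32)
    g=lab[:,:,1]
    best=(-1e9,)
    def poly(x,y,a,h):
        c,s=np.cos(a),np.sin(a)
        return np.array([[(q+.5)*4-.5 for q in proj(d,(x+c*i*h-s*j*h,y+s*i*h+c*j*h,z))] for i,j in((1,1),(1,-1),(-1,-1),(-1,1))])
    for x in np.arange(x0-.008,x0+.0081,.002):
        for y in np.arange(y0-.008,y0+.0081,.002):
            for a in np.radians(np.arange(-45,45,5)):
                mi=np.zeros(g.shape,np.uint8);mo=mi.copy()
                cv2.fillConvexPoly(mi,np.round(poly(x,y,a,size/2)).astype(int),1)
                cv2.fillConvexPoly(mo,np.round(poly(x,y,a,size/2+.005)).astype(int),1)
                r=cv2.boundingRect(np.round(poly(x,y,a,size/2+.005)).astype(int));sl=np.s_[r[1]:r[1]+r[3],r[0]:r[0]+r[2]]
                G,i,o=g[sl],mi[sl]>0,(mo[sl]>0)&(mi[sl]==0)
                sc=G[i].mean()-G[o].mean()
                if sc>best[0]:best=(sc,x,y,np.degrees(a))
    return np.round(best,3)
E
python3 - <<'E'
from fitb import *
d=dict(np.load('cal_top.npz'));im=cv2.imread('pics/top0.png')
for x,y in((.5463,.2585),(.477,.3622),(.4527,.2677)):print(fit(im,d,x,y,.082))
a=[]
for u,v in((288,210),(259,229),(285,235)):a.append(cv2.resize(im[v-10:v+11,u-10:u+11],(260,260),interpolation=cv2.INTER_CUBIC))
cv2.imwrite('pics/b.png',np.hstack(a))
E
```

```text
[27.558  0.544  0.258  0.   ]
[22.367  0.471  0.36  30.   ]
[ 20.683   0.449   0.268 -30.   ]
```

View pics/b.png

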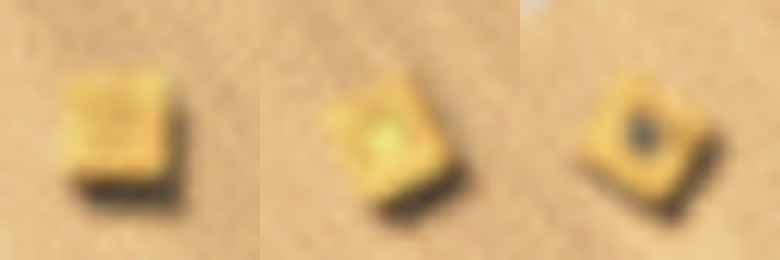

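Viewing the three block tops shows yaws of about 0° (A, bars or rosette), +30° (B, star or rosette) and −30° (C, ring). My points are A (546,258), B (475.5,361) and C (452,268) mm. The holder centre is (467,38) at yaw 9.8°, and its tongue spacing of 191.9 mm matches the nominal 192. I'll start by gripping the holder, which centres it and lets me set it parallel to the press.

```bash
cat > plan.py <<'E'
import sys
from h import *
# python3 plan.py x y z(mm) phi(deg) : phi = heading of tool y from world +y; prints twist rows, then xy, then z
def cur():
    o=monitor.get_obs(); q=o['ee_rot']
    ty=np.array([2*(q[0]*q[1]-q[2]*q[3]),1-2*(q[0]**2+q[2]**2)]); return o,o['tool_pos']*1000,np.degrees(np.arctan2(-ty[0],ty[1]))
def go(p,ph,x,y,z,f):
    f0=f
    dphi=(f-ph+90)%180-90
    tw=-np.radians(dphi); f=np.radians(ph+dphi)
    d=np.array([x-p[0],y-p[1]]); tx=np.array([-np.cos(f),-np.sin(f)]); ty=np.array([-np.sin(f),np.cos(f)])
    print(f'twist {tw:.4f} rad; tool dx {d@tx:.1f} dy {d@ty:.1f} dz {p[2]-z:.1f}'); return (x,y,z),ph+dphi
if __name__=='__main__':
    o,p,ph=cur(); print('t',round(o['clock'],1),'tcp',np.round(p,1),'phi',round(ph,2),'q6',round(o['joint_pos'][5],2),'w',round(o['gripper_width'],3),'F',np.round(o['wrist_force'],1))
    a=list(map(float,sys.argv[1:]))
    for i in range(0,len(a),4): p,ph=go(p,ph,*a[i:i+4])
E
python3 plan.py 467 38 120 9.8  467 38 5 9.8
```

```text
t 0.1 tcp [141.2 531.3 230.8] phi -14.89 q6 -0.22 w 0.997 F [-0.1 -0.6  0.2]
twist -0.4309 rad; tool dx -237.1 dy -541.6 dz 110.8
twist -0.0000 rad; tool dx 0.0 dy 0.0 dz 115.0
```

servo_tool --series '[[[60,-4,-10,0,-0.108],[60,-8,-25,0,-0.108],[60,-12,-28,0,-0.108],[60,-13,-30,0,-0.107],[60,-13,-30,5,0],[60,-13,-30,5,0],[60,-13,-30,5,0],[60,-13,-30,5,0],[60,-13,-30,5,0],[60,-13,-30,5,0],[60,-13,-30,6,0],[60,-13,-30,6,0],[60,-13,-30,6,0],[60,-13,-30,6,0],[60,-13,-30,6,0],[60,-13,-30,6,0],[60,-12,-30,6,0],[60,-10,-25,6,0],[60,-4,-13,6,0],[60,0,0,0,0]]]' --grip_force 25

```text
clock: 1.77
tool_pos: [0.4254, 0.0445, 0.1462]
ee_rot: [-0.084, 0.996, 0.0, -0.001]
wrist_force: [0.0, 0.5, -0.6]
gripper_width: 0.765
grip_force: 0.0
```

```bash
python3 plan.py 467 38 120 9.8  467 38 4 9.8; python3 - <<'E'
from h import *
d=shot('top','top1.png')
a=d['img'][175:275,232:392,::-1]
cv2.imwrite('pics/c4.png',cv2.resize(a,None,fx=5,fy=5,interpolation=cv2.INTER_CUBIC))
E
```

```text
t 1.8 tcp [425.4  44.5 146.2] phi 9.63 q6 -1.91 w 0.765 F [ 0.   0.5 -0.6]
twist -0.0030 rad; tool dx -39.9 dy -13.5 dz 26.2
twist -0.0000 rad; tool dx 0.0 dy 0.0 dz 116.0
```

servo_tool --series '[[[60,-10,-3.5,0,0],[60,-15,-5,5,0],[60,-15,-5,10,0],[60,0,0,15,0],[60,0,0,20,0],[60,0,0,20,0],[60,0,0,20,0],[60,0,0,20,0],[60,0,0,20,0],[60,0,0,10,0],[60,0,0,2,0],[60,0,0,0,0],[150,0,0,0,0],[150,0,0,0,0],[150,0,0,0,0],[150,0,0,0,0],[150,0,0,0,0],[150,0,0,0,0],[150,0,0,0,0],[150,0,0,0,0]]]' --grip_force 25

```text
clock: 3.48
tool_pos: [0.4668, 0.0404, 0.0064]
ee_rot: [-0.086, 0.996, -0.0, 0.001]
wrist_force: [-1.4, 2.2, 6.6]
gripper_width: 0.503
grip_force: 25.9
```

```bash
python3 plan.py 467 38 8 -1.6
```

```text
t 3.5 tcp [466.8  40.4   6.4] phi 9.81 q6 -1.91 w 0.503 F [-1.4  2.2  6.6]
twist 0.1992 rad; tool dx -0.3 dy -2.4 dz -1.6
```

servo_tool --series '[[[150,0,0,-3,0],[150,0,0,-3,0.05],[150,0,0,0,0.05],[150,0,0,0,0.05],[150,0,0,0,0.049],[150,0,0,0,0],[150,0,0,0,0],[150,0,0,0,0]]]'

```text
clock: 4.15
tool_pos: [0.4663, 0.0401, 0.0114]
ee_rot: [0.013, 1.0, -0.0, -0.0]
wrist_force: [-0.1, 0.1, -3.7]
gripper_width: 0.509
grip_force: 26.6
```

```bash
python3 plan.py 467 38 8 -1.6
```

```text
t 4.2 tcp [466.3  40.1  11.4] phi -1.51 q6 -1.71 w 0.509 F [-0.1  0.1 -3.7]
twist 0.0015 rad; tool dx -0.8 dy -2.0 dz 3.4
```

servo_tool --series '[[[150,0,0,2,0],[150,0,0,2,0],[150,0,0,1,0],[150,0,0,0,0],[150,0,0,0,0],[150,0,0,0,0]]]'

```text
clock: 4.65
tool_pos: [0.4663, 0.0401, 0.0064]
ee_rot: [0.014, 1.0, -0.0, -0.0]
wrist_force: [-1.5, 0.1, 1.9]
gripper_width: 0.507
grip_force: 27.2
```

```bash
python3 plan.py 467 38 8 -1.6
```

```text
t 4.7 tcp [466.3  40.1   6.4] phi -1.58 q6 -1.71 w 0.507 F [-1.5  0.1  1.9]
twist 0.0004 rad; tool dx -0.8 dy -2.1 dz -1.6
```

servo_tool --series '[[[60,0,0,0,0],[60,0,0,0,0],[60,0,0,0,0],[60,0,0,0,0],[60,0,0,-10,0],[60,0,0,-20,0],[60,0,0,-25,0],[60,0,0,-25,0],[60,0,0,-25,0],[60,0,0,-25,0],[60,0,0,-10,0],[60,0,0,0,0]]]'

```text
clock: 5.65
tool_pos: [0.4674, 0.04, 0.1485]
ee_rot: [0.014, 1.0, -0.0, 0.002]
wrist_force: [0.0, 0.2, 0.9]
gripper_width: 0.765
grip_force: 0.0
```

```bash
python3 plan.py 546 258 146 0 546 258 56 0
```

```text
t 5.7 tcp [467.4  40.  148.5] phi -1.59 q6 -1.71 w 0.765 F [0.  0.2 0.9]
twist -0.0277 rad; tool dx -78.6 dy 218.0 dz 2.5
twist -0.0000 rad; tool dx 0.0 dy 0.0 dz 90.0
```

servo_tool --series '[[[60,-3,8,0,-0.0277],[60,-6,18,0,0],[60,-7,20,0,0],[60,-8,22,0,0],[60,-8,22,0,0],[60,-8,22,0,0],[60,-8,22,0,0],[60,-8,22,0,0],[60,-8,20,0,0],[60,-6.6,18,2,0],[60,-5,14,0,0],[60,-3,10,0,0],[60,0,0,0,0],[60,0,0,0,0],[60,0,0,0,0]]]'

```text
clock: 6.9
tool_pos: [0.5448, 0.2574, 0.1438]
ee_rot: [0.0, 1.0, -0.0, -0.001]
wrist_force: [-0.7, 0.0, 0.6]
gripper_width: 0.763
grip_force: 0.0
```

```bash
python3 plan.py 546 258 56 0;  python3 - <<'E'
from h import *
a=shot('top','top2.png')['img'][...,::-1];b=shot('side','side2.png')['img'][...,::-1]
a=cv2.resize(a[185:265,237:362],None,fx=3.2,fy=3.2,interpolation=cv2.INTER_CUBIC);b=cv2.resize(b[180:280,265:390],None,fx=3.2,fy=3.2,interpolation=cv2.INTER_CUBIC)
cv2.imwrite('pics/m2.png',np.vstack([a,b]))
E
```

```text
t 6.9 tcp [544.8 257.4 143.8] phi -0.01 q6 -1.33 w 0.763 F [-0.7  0.   0.6]
twist -0.0002 rad; tool dx -1.2 dy 0.6 dz 87.8
```

View pics/m2.png

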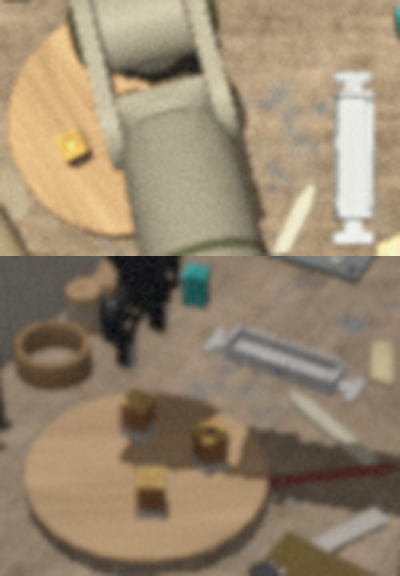

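The montage shows the holder now straight and the blocks undisturbed, with the gripper above block A. I'll descend and grip.

servo_tool --series '[[[60,-1,0.5,10,0],[60,0,0,20,0],[60,0,0,20,0],[60,0,0,20,0],[60,0,0,12,0],[60,0,0,6,0],[60,0,0,0,0],[60,0,0,0,0],[110,0,0,0,0],[150,0,0,0,0],[200,0,0,0,0],[200,0,0,0,0],[200,0,0,0,0],[200,0,0,0,0],[200,0,0,0,0],[200,0,0,0,0],[200,0,0,0,0],[200,0,0,0,0]]]'

```text
clock: 8.5
tool_pos: [0.5466, 0.2587, 0.0572]
ee_rot: [-0.0, 1.0, 0.0, 0.001]
wrist_force: [-0.7, -0.8, 5.6]
gripper_width: 0.343
grip_force: 25.6
```

```bash
python3 plan.py 546 258 140 0 500.3 39.2 140 -1.58 500.3 39.2 29.5 -1.58
```

```text
t 8.5 tcp [546.6 258.7  57.2] phi 0.0 q6 -1.32 w 0.343 F [-0.7 -0.8  5.6]
twist 0.0001 rad; tool dx 0.6 dy -0.7 dz -82.8
twist 0.0276 rad; tool dx 39.6 dy -220.0 dz 0.0
twist -0.0000 rad; tool dx 0.0 dy 0.0 dz 110.5
```

servo_tool --series '[[[200,0,0,-8,0],[200,0,0,-18,0],[200,0,0,-20,0],[200,0,0,-20,0],[200,2,-10,-12,0.0276],[200,3,-18,-5,0],[200,4,-22,0,0],[200,4,-22,0,0],[200,4,-22,0,0],[200,4,-22,0,0],[200,4,-22,0,0],[200,4,-22,0,0],[200,4,-22,0,0],[200,3,-18,0,0],[200,2.5,-12,0,0],[200,1,-7,0,0],[200,0,0,0,0],[200,0,0,0,0],[200,0,0,0,0]]]'

```text
clock: 10.08
tool_pos: [0.501, 0.0413, 0.1393]
ee_rot: [0.014, 1.0, 0.0, 0.0]
wrist_force: [-0.0, 0.4, -0.9]
gripper_width: 0.347
grip_force: 24.9
```

```bash
python3 plan.py 500.3 39.2 140 -1.58 500.3 39.2 30.7 -1.58
```

```text
t 10.1 tcp [501.   41.3 139.3] phi -1.56 q6 -1.7 w 0.347 F [-0.   0.4 -0.9]
twist 0.0004 rad; tool dx 0.6 dy -2.1 dz -0.7
twist -0.0000 rad; tool dx 0.0 dy 0.0 dz 109.3
```

servo_tool --series '[[[200,0.6,-2.1,5,0],[200,0,0,15,0],[200,0,0,20,0],[200,0,0,20,0],[200,0,0,13,0],[200,0,0,6,0],[200,0,0,0,0],[200,0,0,0,0]]]'

```text
clock: 10.75
tool_pos: [0.5005, 0.0387, 0.0605]
ee_rot: [0.014, 1.0, -0.0, 0.0]
wrist_force: [-0.8, 0.4, -0.0]
gripper_width: 0.347
grip_force: 24.9
```

```bash
python3 plan.py 500.3 39.2 30.7 -1.58
```

```text
t 10.8 tcp [500.5  38.7  60.5] phi -1.56 q6 -1.7 w 0.347 F [-0.8  0.4 -0. ]
twist 0.0003 rad; tool dx 0.2 dy 0.4 dz 29.8
```

servo_tool --series '[[[200,0,0.4,6,0],[200,0,0,8,0],[200,0,0,7,0],[200,0,0,5,0],[200,0,0,3.5,0],[200,0,0,0,0],[200,0,0,0,0]]]'

```text
clock: 11.33
tool_pos: [0.5003, 0.0389, 0.0306]
ee_rot: [0.014, 1.0, 0.0, -0.0]
wrist_force: [-0.1, 0.7, -1.2]
gripper_width: 0.347
grip_force: 25.1
```

```bash
python3 plan.py 500.3 39.2 30.7 -1.58
```

```text
t 11.3 tcp [500.3  38.9  30.6] phi -1.59 q6 -1.7 w 0.347 F [-0.1  0.7 -1.2]
twist -0.0002 rad; tool dx -0.0 dy 0.3 dz -0.1
```

servo_tool --series '[[[200,0,0,0.7,0],[200,0,0,0,0],[90,0,0,0,0],[90,0,0,0,0],[90,0,0,0,0],[90,0,0,0,0],[90,0,0,-5,0],[60,0,0,-15,0],[60,0,0,-20,0],[60,0,0,-20,0],[60,0,0,-20,0],[60,0,0,-20,0],[60,0,0,-10,0],[60,0,0,0,0]]]'

```text
clock: 12.5
tool_pos: [0.5012, 0.0388, 0.1426]
ee_rot: [0.014, 1.0, -0.0, 0.002]
wrist_force: [-0.2, -0.1, 0.3]
gripper_width: 0.769
grip_force: 0.0
```

```bash
python3 plan.py 452 268 140 -30 452 268 57 -30
```

```text
t 12.5 tcp [501.2  38.8 142.6] phi -1.58 q6 -1.7 w 0.769 F [-0.2 -0.1  0.3]
twist 0.4960 rad; tool dx 157.2 dy 173.9 dz 2.6
twist -0.0000 rad; tool dx 0.0 dy 0.0 dz 83.0
```

servo_tool --series '[[[60,0,0,0,0.124],[60,0,0,0,0.124],[60,0,0,0,0.124],[60,0,0,0,0.124],[60,6,7,0,0],[60,13,14,0,0],[60,15,17,0,0],[60,16,18,0,0],[60,16,18,0,0],[60,16,18,0,0],[60,16,18,0,0],[60,16,18,0,0],[60,15,16,0,0],[60,13,14,0,0],[60,9.2,10,0,0],[60,6,5.9,0,0],[60,0,0,0,0],[60,0,0,0,0]]]'

```text
clock: 14.0
tool_pos: [0.4508, 0.2682, 0.1398]
ee_rot: [0.258, 0.966, -0.0, -0.0]
wrist_force: [0.6, -0.6, 1.1]
gripper_width: 0.761
grip_force: 0.0
```

```bash
python3 plan.py 452 268 57 -30;  python3 - <<'E'
from h import *
a=shot('top','top3.png')['img'][...,::-1];b=shot('side','side3.png')['img'][...,::-1]
a=cv2.resize(a[185:265,237:362],None,fx=3.2,fy=3.2,interpolation=cv2.INTER_CUBIC);b=cv2.resize(b[180:280,265:390],None,fx=3.2,fy=3.2,interpolation=cv2.INTER_CUBIC)
cv2.imwrite('pics/m3.png',np.vstack([a,b]))
E
```

```text
t 14.0 tcp [450.8 268.2 139.8] phi -29.87 q6 -0.74 w 0.761 F [ 0.6 -0.6  1.1]
twist 0.0023 rad; tool dx -1.1 dy 0.5 dz 82.8
```

View pics/m3.png

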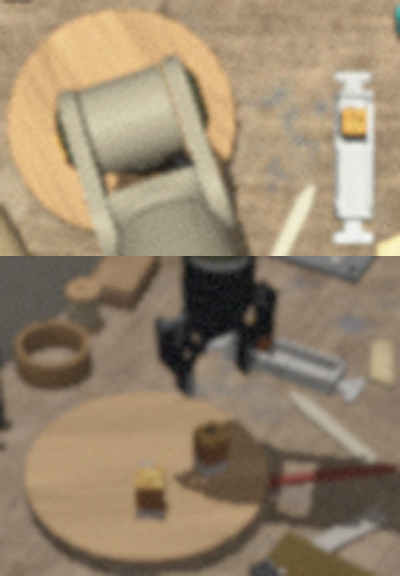

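Block A stands in the holder, at montage (353,123). Blocks B and C haven't moved. Next I'll grip C.

servo_tool --series '[[[60,-1,0.5,10,0],[60,0,0,20,0],[60,0,0,20,0],[60,0,0,18,0],[60,0,0,10,0],[60,0,0,5,0],[60,0,0,0,0],[60,0,0,0,0],[110,0,0,0,0],[150,0,0,0,0],[200,0,0,0,0],[200,0,0,0,0],[200,0,0,0,0],[200,0,0,0,0],[200,0,0,0,0],[200,0,0,0,0],[200,0,0,0,0],[200,0,0,0,0]]]'

```text
clock: 15.6
tool_pos: [0.4526, 0.2682, 0.0579]
ee_rot: [0.259, 0.966, 0.0, 0.001]
wrist_force: [-1.2, 0.2, 6.7]
gripper_width: 0.346
grip_force: 26.5
```

```bash
python3 plan.py 452 268 140 -30 466.3 40.1 140 -1.58 466.3 40.1 29.5 -1.58
```

```text
t 15.6 tcp [452.6 268.2  57.9] phi -30.0 q6 -0.74 w 0.346 F [-1.2  0.2  6.7]
twist 0.0000 rad; tool dx 0.4 dy -0.4 dz -82.1
twist -0.4960 rad; tool dx -20.6 dy -227.4 dz 0.0
twist -0.0000 rad; tool dx 0.0 dy 0.0 dz 110.5
```

servo_tool --series '[[[200,0,0,-8,0],[200,0,0,-18,0],[200,0,0,-20,0],[200,0,0,-20,0],[200,0,0,-12,-0.124],[200,0,0,-4,-0.124],[200,0,0,0,-0.124],[200,0,0,0,-0.124],[200,-1,-12,0,0],[200,-2,-20,0,0],[200,-3,-25,0,0],[200,-3,-27,0,0],[200,-3,-27,0,0],[200,-3,-27,0,0],[200,-2,-27,0,0],[200,-2,-25,0,0],[200,-1,-20,0,0],[200,-0.6,-12,0,0],[200,0,-6,0,0],[200,0,0,0,0]]]'

```text
clock: 17.27
tool_pos: [0.4663, 0.0384, 0.1393]
ee_rot: [0.016, 1.0, -0.0, -0.0]
wrist_force: [-0.1, 1.1, -1.9]
gripper_width: 0.345
grip_force: 25.7
```

```bash
python3 plan.py 466.3 40.1 62 -1.58
```

```text
t 17.3 tcp [466.3  38.4 139.3] phi -1.82 q6 -1.71 w 0.345 F [-0.1  1.1 -1.9]
twist -0.0041 rad; tool dx 0.0 dy 1.7 dz 77.3
```

servo_tool --series '[[[200,0,0,5,-0.004],[200,0,0,15,0],[200,0,0,20,0],[200,0,0,20,0],[200,0,0,12,0],[200,0,0,5,0],[200,0,0,0,0],[200,0,0,0,0],[200,0,0,0,0]]]'

```text
clock: 18.02
tool_pos: [0.4669, 0.0398, 0.0629]
ee_rot: [0.012, 1.0, -0.0, 0.001]
wrist_force: [-0.0, -0.5, -0.8]
gripper_width: 0.343
grip_force: 25.6
```

```bash
python3 plan.py 466.3 40.1 31 -1.58
```

```text
t 18.0 tcp [466.9  39.8  62.9] phi -1.34 q6 -1.72 w 0.343 F [-0.  -0.5 -0.8]
twist 0.0042 rad; tool dx 0.6 dy 0.3 dz 31.9
```

servo_tool --series '[[[200,0.6,0.3,6,0.004],[200,0,0,8,0],[200,0,0,8,0],[200,0,0,6,0],[200,0,0,4,0],[200,0,0,0,0],[200,0,0,0,0]]]'

```text
clock: 18.6
tool_pos: [0.466, 0.0399, 0.0299]
ee_rot: [0.014, 1.0, 0.0, 0.0]
wrist_force: [-0.1, 0.8, 2.1]
gripper_width: 0.346
grip_force: 26.9
```

```bash
python3 plan.py 466.3 40.1 31 -1.58
```

```text
t 18.6 tcp [466.   39.9  29.9] phi -1.59 q6 -1.71 w 0.346 F [-0.1  0.8  2.1]
twist -0.0002 rad; tool dx -0.3 dy 0.2 dz -1.1
```

Contact with the holder floor. I'll release, rise and head for block B.

servo_tool --series '[[[200,0,0,0,0],[90,0,0,0,0],[90,0,0,0,0],[90,0,0,0,0],[90,0,0,0,0],[90,0,0,-5,0],[60,0,0,-15,0],[60,0,0,-20,0],[60,0,0,-20,0],[60,0,0,-20,0],[60,0,0,-20,0],[60,0,0,-10,0],[60,0,0,0,0]]]'

```text
clock: 19.68
tool_pos: [0.4668, 0.0398, 0.1425]
ee_rot: [0.014, 1.0, -0.0, 0.002]
wrist_force: [-0.3, -0.3, 0.6]
gripper_width: 0.768
grip_force: 0.0
```

```bash
python3 plan.py 475.5 361 140 30 475.5 361 57 30; python3 - <<'E'
from h import *
from fitb import fit
d=shot('top','top4.png'); im=d['img'][...,::-1].copy()
b=shot('side','side4.png')['img'][...,::-1]
print(fit(im,d,.4755,.361,.082))
a=cv2.resize(im[185:265,237:362],None,fx=3.2,fy=3.2,interpolation=cv2.INTER_CUBIC);b=cv2.resize(b[180:280,265:390],None,fx=3.2,fy=3.2,interpolation=cv2.INTER_CUBIC)
cv2.imwrite('pics/m4.png',np.vstack([a,b]))
E
```

```text
t 19.7 tcp [466.8  39.8 142.5] phi -1.58 q6 -1.71 w 0.768 F [-0.3 -0.3  0.6]
twist -0.5512 rad; tool dx -168.1 dy 273.8 dz 2.5
twist -0.0000 rad; tool dx 0.0 dy 0.0 dz 83.0
[23.605  0.474  0.361 25.   ]
```

View pics/m4.png

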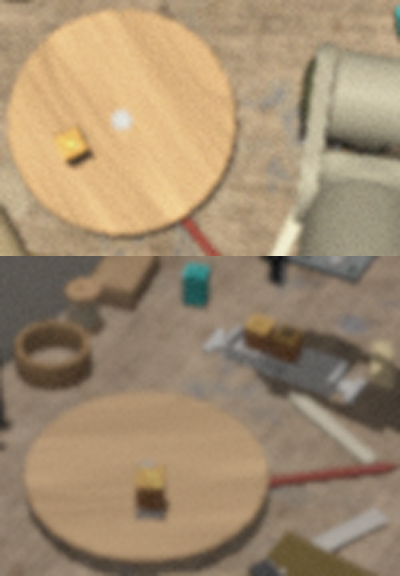

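The montage shows two blocks standing in the holder and block B still at montage (72,145). Its yaw is about 27°.

```bash
python3 plan.py 475 361 140 27 475 361 57 27
```

```text
t 19.8 tcp [465.7  39.9 140.1] phi -1.59 q6 -1.71 w 0.765 F [-0.9  0.1 -0.2]
twist -0.4989 rad; tool dx -154.0 dy 281.9 dz 0.1
twist -0.0000 rad; tool dx 0.0 dy 0.0 dz 83.0
```

servo_tool --series '[[[60,0,0,0,-0.124],[60,0,0,0,-0.125],[60,0,0,0,-0.125],[60,0,0,0,-0.125],[60,-6,11,0,0],[60,-12,22,0,0],[60,-15,27,0,0],[60,-15,28,0,0],[60,-15,28,0,0],[60,-15,28,0,0],[60,-15,28,0,0],[60,-15,28,0,0],[60,-15,27,0,0],[60,-13,23,0,0],[60,-9,17,0,0],[60,-6,10,0,0],[60,-3,4.9,0,0],[60,0,0,0,0],[60,0,0,0,0],[60,0,0,0,0]]]'

```text
clock: 21.45
tool_pos: [0.4752, 0.3599, 0.14]
ee_rot: [-0.233, 0.972, -0.0, -0.0]
wrist_force: [0.4, -0.5, 0.1]
gripper_width: 0.763
grip_force: 0.0
```

```bash
python3 plan.py 475 361 57 27
```

```text
t 21.4 tcp [475.2 359.9 140. ] phi 26.94 q6 -1.59 w 0.763 F [ 0.4 -0.5  0.1]
twist -0.0010 rad; tool dx -0.3 dy 1.1 dz 83.0
```

servo_tool --series '[[[60,0,1,10,0],[60,0,0,20,0],[60,0,0,20,0],[60,0,0,18,0],[60,0,0,10,0],[60,0,0,5,0],[60,0,0,0,0],[60,0,0,0,0],[110,0,0,0,0],[150,0,0,0,0],[200,0,0,0,0],[200,0,0,0,0],[200,0,0,0,0],[200,0,0,0,0],[200,0,0,0,0],[200,0,0,0,0],[200,0,0,0,0],[200,0,0,0,0]]]'

```text
clock: 22.95
tool_pos: [0.475, 0.3621, 0.0579]
ee_rot: [-0.233, 0.972, 0.0, 0.001]
wrist_force: [-0.1, 0.5, 6.1]
gripper_width: 0.344
grip_force: 25.9
```

```bash
python3 plan.py 475 361 140 27 432.3 41 140 -1.58 432.3 41 31 -1.58
```

```text
t 22.9 tcp [475.  362.1  57.9] phi 27.0 q6 -1.59 w 0.344 F [-0.1  0.5  6.1]
twist 0.0001 rad; tool dx 0.5 dy -1.0 dz -82.1
twist 0.4988 rad; tool dx 33.9 dy -321.1 dz 0.0
twist -0.0000 rad; tool dx 0.0 dy 0.0 dz 109.0
```

servo_tool --series '[[[200,0,0,-8,0],[200,0,0,-18,0],[200,0,0,-24,0.1248],[200,0,0,-20,0.1248],[200,0,0,-12,0.1248],[200,0,0,0,0.1244],[200,1,-12,0,0],[200,2,-22,0,0],[200,3,-28,0,0],[200,3.5,-31,0,0],[200,3.5,-31,0,0],[200,3.5,-31,0,0],[200,3.5,-31,0,0],[200,3.5,-31,0,0],[200,3.4,-31,0,0],[200,3,-28,0,0],[200,2,-22,0,0],[200,1.5,-14,0,0],[200,0.5,-7,0,0],[200,0,-3,0,0]]]'

```text
clock: 24.62
tool_pos: [0.4313, 0.04, 0.139]
ee_rot: [0.013, 1.0, 0.0, -0.0]
wrist_force: [-0.1, -0.2, -0.8]
gripper_width: 0.346
grip_force: 25.1
```

servo_tool --series '[[[200,0,0,0,0],[200,0,0,0,0],[200,0,0,0,0],[200,0,0,0,0]]]'

```text
clock: 24.95
tool_pos: [0.4319, 0.0416, 0.1391]
ee_rot: [0.013, 1.0, 0.0, -0.0]
wrist_force: [-0.6, -0.2, -0.5]
gripper_width: 0.346
grip_force: 25.1
```

```bash
python3 plan.py 432.3 41 62 -1.58; python3 - <<'E'
from h import *
for n in('top','side'):shot(n,n+'5.png')
a=cv2.imread('pics/top5.png');b=cv2.imread('pics/side5.png')
a=cv2.resize(a[185:265,277:402],None,fx=3.2,fy=3.2,interpolation=cv2.INTER_CUBIC);b=cv2.resize(b[180:280,300:425],None,fx=3.2,fy=3.2,interpolation=cv2.INTER_CUBIC)
cv2.imwrite('pics/m5.png',np.vstack([a,b]))
E
```

```text
t 24.9 tcp [431.9  41.6 139.1] phi -1.49 q6 -1.72 w 0.346 F [-0.6 -0.2 -0.5]
twist 0.0016 rad; tool dx -0.4 dy -0.6 dz 77.1
```

View pics/m5.png

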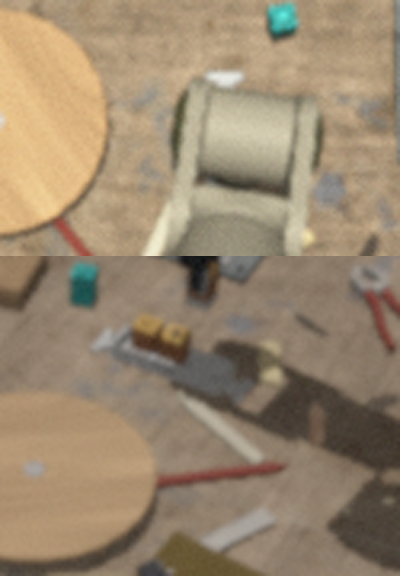

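The holder and its two blocks haven't moved: the T head is at full-frame top (347,210), and in the side view it is the same as before. Next I'll lower B.

servo_tool --series '[[[200,0,-0.6,5,0.0016],[200,0,0,15,0],[200,0,0,20,0],[200,0,0,20,0],[200,0,0,12,0],[200,0,0,5,0],[200,0,0,0,0],[200,0,0,0,0],[200,0,0,0,0]]]'

```text
clock: 25.8
tool_pos: [0.4304, 0.0406, 0.0625]
ee_rot: [0.014, 1.0, -0.0, -0.001]
wrist_force: [-9.3, 0.2, 17.7]
gripper_width: 0.344
grip_force: 41.3
```

```bash
python3 plan.py 432.3 41 31 -1.58
```

```text
t 25.8 tcp [430.4  40.6  62.5] phi -1.63 q6 -1.72 w 0.344 F [-9.3  0.2 17.7]
twist -0.0008 rad; tool dx -1.8 dy 0.5 dz 31.5
```

servo_tool --series '[[[200,0,0,-5,0],[200,0,0,-15,0],[200,0,0,-20,0],[200,0,0,-20,0],[200,0,10,-20,0],[200,0,20,0,0],[200,0,30,0,0],[200,0,35,0,0],[200,0,35,0,0],[200,0,30,0,0],[200,0,20,0,0],[200,0,10,0,0],[200,0,0,0,0],[200,0,0,0,0],[200,0,0,0,0]]]'

```text
clock: 27.05
tool_pos: [0.4375, 0.2292, 0.142]
ee_rot: [0.015, 1.0, -0.0, -0.0]
wrist_force: [0.4, 0.1, -1.2]
gripper_width: 0.348
grip_force: 38.8
```

```bash
python3 plan.py; python3 - <<'E'
from h import *
for n in('top','side'):shot(n,n+'6.png')
a=cv2.imread('pics/top6.png');b=cv2.imread('pics/side6.png');c=cv2.imread('pics/side4.png')
r=lambda i,f:cv2.resize(i,None,fx=f,fy=f,interpolation=cv2.INTER_CUBIC)
a=r(a[185:265,300:400],4);b=r(b[130:230,310:410],4)
cv2.imwrite('pics/m6.png',np.hstack([np.vstack([a,a[:80]*0]),b]))
E
```

```text
t 27.1 tcp [437.5 229.2 142. ] phi -1.72 q6 -1.3 w 0.348 F [ 0.4  0.1 -1.2]
```

View pics/m6.png

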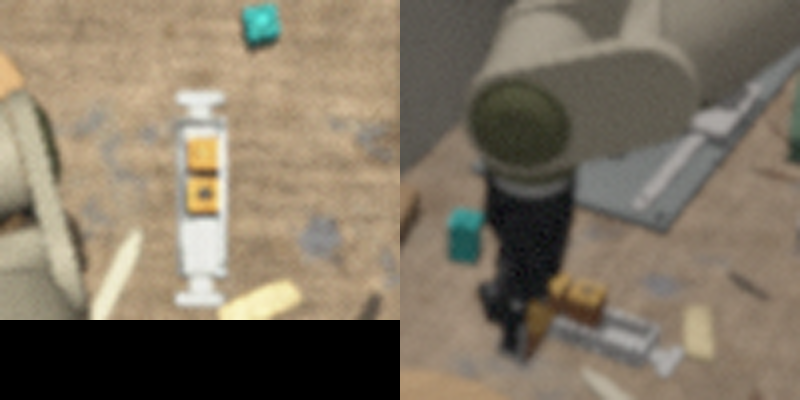

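```bash
python3 - <<'E'
from h import *
d=dict(np.load('cal_top.npz'));f=lambda u,v:(300+u/4-.4,185+v/4-.4);g=lambda u,v:(237+u/3.2-.4,185+v/3.2-.4)
for n,p,z in(('A',f(203,152),.055),('C',f(203,193),.055),('T1',f(201,99),.006),('T2',f(199,298),.006),('m3A',g(353,123),.055),('m3T1',g(353,81),.006),('m3T2',g(351,231),.006)):print(n,np.round(atz(d,*p,z)*1000,1))
c=cv2.imread('pics/side6.png');b=cv2.imread('pics/top6.png')
r=lambda i,f:cv2.resize(i,None,fx=f,fy=f,interpolation=cv2.INTER_CUBIC)
cv2.imwrite('pics/m7.png',np.hstack([r(c[190:240,325:385],8),r(b[200:250,270:310],8)]))
E
```

```text
A [499.2  27.5  55. ]
C [460.9  28.6  55. ]
T1 [558.2  24.8   6. ]
T2 [368.6  32.1   6. ]
m3A [497.7  40.3  55. ]
m3T1 [556.2  36.    6. ]
m3T2 [377.4  43.3   6. ]
```

View pics/m7.png

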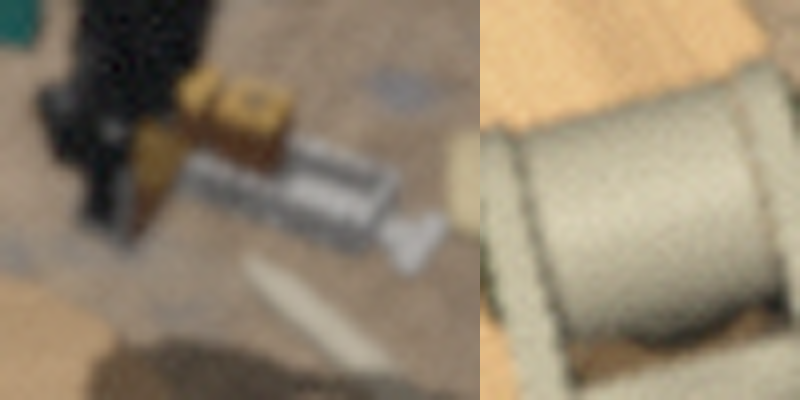

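The last view shows block B held tilted, with its bottom swung towards +x after it caught on C's edge. The holder has been knocked about 11 mm towards −y, with A and C still standing in it. I'll set B down on clear bench at (470,−80) to straighten it, and measure the holder's shift by image registration.

```bash
python3 plan.py 470 -80 140 -1.6 470 -80 36 -1.6; python3 - <<'E'
from h import *
d=dict(np.load('cal_top.npz'))
for f in('top3','top6'):
    im=cv2.imread(f'pics/{f}.png');hsv=cv2.cvtColor(im,cv2.COLOR_BGR2HSV)
    w=((hsv[...,2]>165)&(hsv[...,1]<40)).astype(np.uint8); w[:,:330]=0;w[:,366:]=0;w[:200]=0;w[266:]=0
    br=((hsv[...,1]>110)&(hsv[...,2]>120)).astype(np.uint8);br[:,:338]=0;br[:,362:]=0;br[:212]=0;br[252:]=0
    n,l,s,c=cv2.connectedComponentsWithStats(w); m=np.isin(l,[i for i in range(1,n) if s[i,4]>30]); p=np.argwhere(m)[:,::-1].astype(np.float32)
    v,a,b,e=(lambda L:(L[0],L[1],L[2],L[3]))(cv2.fitLine(p,cv2.DIST_HUBER,0,.01,.01).ravel())
    rows=np.unique(p[:,1]); print(f,len(p),rows.min(),rows.max(),p[:,0].min(),p[:,0].max())
    for r in range(206,264,6):
        q=p[np.abs(p[:,1]-r)<=1]
        if len(q): print(r,round(float((q[:,0].min()+q[:,0].max())/2),2),end='; ')
    q=np.argwhere(br);print('\nbrass',len(q),q.min(0) if len(q) else '',q.max(0) if len(q) else '',q.mean(0) if len(q) else '')
E
```

```text
t 27.1 tcp [437.6 229.2 142.1] phi -1.75 q6 -1.3 w 0.343 F [-0.1  0.6 -0.3]
twist -0.0027 rad; tool dx -41.0 dy -308.1 dz 2.1
twist -0.0000 rad; tool dx 0.0 dy 0.0 dz 104.0
top3 525 207.0 261.0 341.0 353.0
206 346.5; 212 347.5; 218 347.0; 224 352.5; 230 347.0; 236 347.5; 242 347.5; 248 347.0; 254 347.5; 260 347.0; 
brass 55 [219 344] [227 350] [223.         346.98181818]
top6 431 207.0 261.0 344.0 356.0
206 347.0; 212 349.0; 218 350.0; 224 350.0; 230 355.5; 236 355.5; 242 350.0; 248 350.5; 254 351.0; 260 349.5; 
brass 110 [220 347] [237 353] [228.40909091 350.08181818]
```

servo_tool --series '[[[200,-1,-10,0,0],[200,-2,-20,0,0],[200,-3,-26,0,0],[200,-4,-28,0,0],[200,-4,-28,0,0],[200,-4,-28,0,0],[200,-4,-28,0,0],[200,-4,-28,0,0],[200,-4,-28,0,0],[200,-4,-26,0,0],[200,-4,-24,0,0],[200,-3,-18,5,0],[200,0,-11,15,0],[200,0,-5,20,0],[200,0,0,20,0],[200,0,0,20,0],[200,0,0,15,0],[200,0,0,8,0],[200,0,0,0,0],[200,0,0,0,0]]]'

```text
clock: 28.82
tool_pos: [0.4694, -0.0794, 0.0395]
ee_rot: [0.015, 1.0, -0.0, 0.0]
wrist_force: [0.6, 0.7, -1.4]
gripper_width: 0.344
grip_force: 38.8
```

servo_tool --series '[[[200,0,0,3,0],[200,0,0,3,0],[200,0,0,2,0],[200,0,0,0,0]]]' --grip_force 20

```text
clock: 29.15
tool_pos: [0.4694, -0.0788, 0.0311]
ee_rot: [0.014, 1.0, -0.0, -0.0]
wrist_force: [0.2, -0.1, -1.3]
gripper_width: 0.344
grip_force: 38.8
```

```bash
python3 plan.py 470 -80 30 -1.6; python3 -c "
from h import *
for n in('top','side'):shot(n,n+'7.png')"
```

```text
t 29.1 tcp [469.4 -78.8  31.1] phi -1.66 q6 -1.96 w 0.344 F [ 0.2 -0.1 -1.3]
twist -0.0010 rad; tool dx -0.6 dy -1.2 dz 1.1
```

servo_tool --series '[[[200,0,0,2,0],[200,0,0,2,0],[200,0,0,1,0],[200,0,0,0,0]]]'

```text
clock: 29.58
tool_pos: [0.4693, -0.0787, 0.0258]
ee_rot: [0.015, 1.0, 0.0, -0.0]
wrist_force: [-0.1, -0.5, -1.1]
gripper_width: 0.345
grip_force: 38.8
```

servo_tool --series '[[[200,0,0,1,0],[200,0,0,1,0],[200,0,0,0,0]]]'

```text
clock: 29.83
tool_pos: [0.4694, -0.0788, 0.024]
ee_rot: [0.015, 1.0, 0.0, -0.0]
wrist_force: [-0.2, 0.6, -0.6]
gripper_width: 0.345
grip_force: 38.8
```

servo_tool --series '[[[200,0,0,1.5,0],[200,0,0,1.5,0],[200,0,0,1,0],[200,0,0,0,0]]]'

```text
clock: 30.17
tool_pos: [0.4694, -0.0788, 0.0199]
ee_rot: [0.015, 1.0, 0.0, -0.0]
wrist_force: [0.4, 0.1, -0.8]
gripper_width: 0.345
grip_force: 38.8
```

servo_tool --series '[[[200,0,0,1.5,0],[200,0,0,1.5,0],[200,0,0,0,0]]]'

```text
clock: 30.42
tool_pos: [0.4695, -0.0788, 0.017]
ee_rot: [0.015, 1.0, -0.0, 0.0]
wrist_force: [-0.1, -0.4, -0.4]
gripper_width: 0.343
grip_force: 39.0
```

```bash
python3 - <<'E'
from h import *
c=shot('side','side8.png');im=c['img'][...,::-1]
print(proj(c,(.469,-.079,.04)))
u,v=map(int,proj(c,(.469,-.079,.04)))
cv2.imwrite('pics/m8.png',cv2.resize(im[v-35:v+25,u-40:u+40],None,fx=8,fy=8,interpolation=cv2.INTER_CUBIC))
E
```

```text
(np.float64(364.74368202483225), np.float64(190.67905085600358))
```

View pics/m8.png

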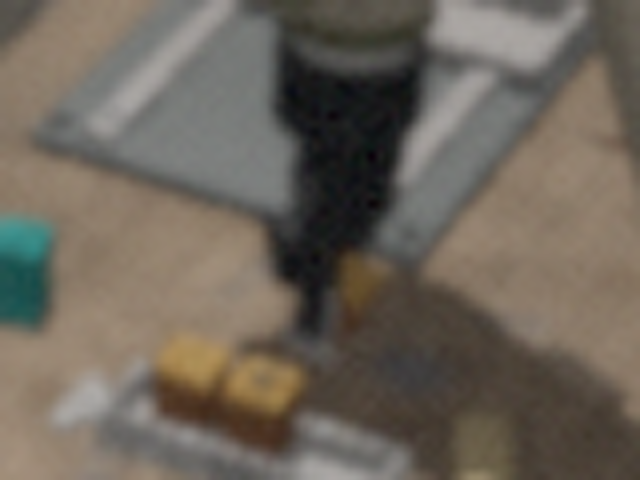

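The view shows B behind the near finger, tilted and slid up in the grip, with its lower edge close to fingertip height. I'll go down until it touches, then ease open so it drops flat.

servo_tool --series '[[[200,0,0,1.5,0],[200,0,0,1.5,0],[200,0,0,1,0],[200,0,0,0,0]]]'

```text
clock: 30.8
tool_pos: [0.4709, -0.079, 0.0155]
ee_rot: [0.015, 1.0, -0.001, 0.002]
wrist_force: [-1.8, 4.0, 28.2]
gripper_width: 0.349
grip_force: 43.6
```

servo_tool --series '[[[200,0,0,1.5,0],[200,0,0,1,0],[200,0,0,0,0]]]'

```text
clock: 31.05
tool_pos: [0.4724, -0.0791, 0.0138]
ee_rot: [0.015, 1.0, -0.001, 0.004]
wrist_force: [1.0, 7.4, 34.8]
gripper_width: 0.344
grip_force: 46.3
```

servo_tool --series '[[[200,0,0,1.5,0],[200,0,0,1,0],[200,0,0,0,0]]]'

```text
clock: 31.3
tool_pos: [0.4736, -0.0792, 0.012]
ee_rot: [0.015, 1.0, -0.001, 0.006]
wrist_force: [5.6, 10.0, 40.6]
gripper_width: 0.348
grip_force: 49.3
```

servo_tool --series '[[[200,0,0,-3,0],[200,0,0,-3,0],[200,0,0,-1,0],[200,0,0,0,0],[155,0,0,0,0],[155,0,0,0,0],[155,0,0,0,0],[155,0,0,0,0],[155,0,0,0,0],[155,0,0,0,0],[155,0,0,0,0],[155,0,0,0,0]]]'

```text
clock: 32.3
tool_pos: [0.4694, -0.0788, 0.0151]
ee_rot: [0.015, 1.0, 0.0, -0.0]
wrist_force: [0.4, 0.8, -0.0]
gripper_width: 0.392
grip_force: 0.0
```

servo_tool --series '[[[100,0,0,0,0],[60,0,0,0,0],[60,0,0,0,0],[60,0,0,0,0],[60,0,0,0,0],[60,0,0,-5,0],[60,0,0,-15,0],[60,0,0,-20,0],[60,0,0,-25,0],[60,0,-10,-25,0],[60,0,-20,-25,0],[60,0,-30,-10,0],[60,0,-40,0,0],[60,0,-40,0,0],[60,0,-30,0,0],[60,0,-20,0,0],[60,0,-10,0,0],[60,0,0,0,0]]]'

```text
clock: 33.8
tool_pos: [0.4634, -0.2802, 0.1401]
ee_rot: [0.016, 1.0, -0.0, 0.0]
wrist_force: [-0.6, -0.6, -0.8]
gripper_width: 0.765
grip_force: 0.0
```

```bash
python3 plan.py; python3 - <<'E'
from h import *
r=lambda i,f:cv2.resize(i,None,fx=f,fy=f,interpolation=cv2.INTER_CUBIC)
for n in('top','side'):
    d=shot(n,n+'9.png'); im=d['img'][...,::-1]; hsv=cv2.cvtColor(np.ascontiguousarray(im),cv2.COLOR_BGR2HSV)
    u,v=map(int,proj(d,(.47,-.08,.03)))
    m=((hsv[...,1]>110)&(hsv[...,2]>110)).astype(np.uint8); w=25
    m[:v-w]=0;m[v+w:]=0;m[:,:u-w]=0;m[:,u+w:]=0
    k,l,s,c=cv2.connectedComponentsWithStats(m)
    print(n,(u,v),[(s[i].tolist(),np.round(c[i],1).tolist()) for i in range(1,k) if s[i,4]>8])
    for i in range(1,k):
        if n=='top' and s[i,4]>8:print(np.round(atz(d,*c[i],.05)*1000,1))
    # text crop
E
```

```text
t 33.8 tcp [ 463.4 -280.2  140.1] phi -1.78 q6 -2.3 w 0.765 F [-0.6 -0.6 -0.8]
top (378, 230) [([379, 226, 6, 6, 22], [381.7, 227.9]), ([353, 229, 2, 9, 12], [353.2, 233.5])]
[478.2 -88.4  50. ]
[459.   17.7  50. ]
side (364, 192) [([361, 186, 8, 6, 37], [365.0, 188.8]), ([344, 198, 17, 9, 72], [351.6, 201.7])]
```

```bash
python3 - <<'E'
from h import *
d=dict(np.load('cal_top.npz'));s=dict(np.load('cal_side.npz'))
c,r=ray(d,381.7,227.9);e,f=ray(s,365,188.8);k=np.linalg.lstsq(np.c_[r,-f],e-c,rcond=None)[0];print((c+r*k[0]),(e+f*k[1]))
for n,(u,v) in(('top',(381,228)),('side',(365,192))):
    h=cv2.cvtColor(cv2.imread(f'pics/{n}9.png'),cv2.COLOR_BGR2HSV)
    for y in range(v-9,v+13): print(y,' '.join(f'{h[y,x,1]:3d}/{h[y,x,2]:3d}' for x in range(u-9,u+10)))
E
```

```text
[ 0.47942991 -0.08944349  0.04098637] [ 0.47314829 -0.0912437   0.04029348]
219  75/190  69/186  73/188  71/184  73/182  68/181  72/184  67/187  68/191  69/195  69/191  71/193  75/195  74/194  75/190  74/185  64/171  49/155  32/142
220  70/186  73/184  76/185  72/180  72/185  73/175  70/175  70/182  73/189  76/184  75/190  71/190  77/193  72/194  76/197  74/187  68/169  61/154  37/146
221  80/181  79/184  75/181  72/188  74/186  73/181  73/172  76/171  71/184  69/186  77/183  74/187  71/188  78/192  73/198  70/189  78/170  71/158  63/155
222  73/177  72/173  76/179  72/185  72/187  69/181  74/175  74/175  79/172  76/178  78/177  75/180  71/188  77/186  76/191  73/188  74/186  77/172  75/163
223  77/162  71/157  68/169  74/182  71/187  71/183  74/175  79/168  75/174  72/174  71/165  70/172  74/172  78/176  78/182  81/188  75/177  84/174  80/172
224  56/147  57/143  62/152  70/163  74/169  75/177  75/170  79/171  75/170  71/169  78/163  75/159  77/160  75/163  75/167  74/175  73/178  79/165  81/164
225  48/148  50/143  53/143  54/142  65/146  77/155  87/168  93/181  91/185  88/180  89/
[... 5139 characters left out ...]
/106  42/108  56/109  54/122  52/132  42/129  27/125  17/119   9/115   8/123
201 101/152 102/148 100/153 100/158  94/158  89/144  72/134  60/128  57/129  58/127  60/124  58/128  59/133  54/137  42/134  30/129  17/123   9/120  10/124
202 104/133 107/134 108/149 122/153 113/154 102/142  76/138  68/138  63/142  64/136  64/135  62/139  65/138  55/144  49/146  43/138  29/133  16/126   8/126
203 119/139 117/142 124/150 130/151 127/143 100/133  74/137  62/143  64/140  66/139  60/140  62/143  62/145  59/148  54/146  50/142  39/139  29/133  24/129
204 130/145 126/150 127/155 132/147 123/124  95/116  74/134  67/141  65/138  63/142  61/143  63/145  61/150  61/151  60/145  55/144  49/141  44/134  43/137
```

```bash
python3 - <<'E'
from h import *
d=dict(np.load('cal_top.npz'));s=dict(np.load('cal_side.npz'))
print('side',atz(s,365.2,188.4,.05),'top corner',atz(d,384.7,225.4,.05))
t=np.array([.470,-.079,.05])
for x,y in((.47,-.079),(.475,-.085)):
    print([np.round(proj(s,(x+a,y+b,.05)),1).tolist() for a in(.015,-.015) for b in(.015,-.015)],[np.round(proj(d,(x+a,y+b,.05)),1).tolist() for a in(.015,-.015) for b in(.015,-.015)])
E
python3 plan.py 470 -80 60 -1.6
```

```text
side [ 0.46880479 -0.08142904  0.05      ] top corner [ 0.48726744 -0.09978048  0.05      ]
[[359.8, 189.5], [362.8, 185.7], [366.6, 191.6], [369.5, 187.8]] [[375.1, 226.2], [383.2, 226.0], [375.4, 234.2], [383.5, 234.1]]
[[359.3, 188.4], [362.2, 184.7], [366.1, 190.5], [369.0, 186.7]] [[376.6, 224.8], [384.7, 224.7], [377.0, 232.8], [385.1, 232.7]]
t 33.9 tcp [ 463.5 -277.7  140.1] phi -1.66 q6 -2.3 w 0.762 F [-0.1  0.5 -0.2]
twist -0.0010 rad; tool dx -1.0 dy 197.8 dz 80.1
```

B is standing near (471,−82): the side view has brass at rows 186–191, wood below that and the steel foot at 197–199. I'll regrip it.

servo_tool --series '[[[60,0,12,0,0],[60,-1,22,0,0],[60,-1,28,0,0],[60,0,30,0,0],[60,0,30,0,0],[60,0,30,0,0],[60,0,22,5,0],[60,0,14,10,0],[60,0,7.7,15,0],[60,0,0,20,0],[60,0,0,10,0],[60,0,0,0,0],[60,0,0,0,0],[60,0,0,0,0]]]' --grip_force 25

```text
clock: 35.07
tool_pos: [0.4715, -0.0825, 0.081]
ee_rot: [0.014, 1.0, -0.0, 0.001]
wrist_force: [0.3, 1.0, 0.8]
gripper_width: 0.76
grip_force: 0.0
```

```bash
python3 plan.py 471 -82 25 -1.6
```

```text
t 35.1 tcp [471.5 -82.5  81. ] phi -1.61 q6 -1.96 w 0.76 F [0.3 1.  0.8]
twist -0.0002 rad; tool dx 0.5 dy 0.4 dz 56.0
```

servo_tool --series '[[[60,0,0,10,0],[60,0,0,18,0],[60,0,0,15,0],[60,0,0,9,0],[60,0,0,3,0],[60,0,0,0,0],[110,0,0,0,0],[150,0,0,0,0],[200,0,0,0,0],[200,0,0,0,0],[200,0,0,0,0],[200,0,0,0,0],[200,0,0,0,0],[200,0,0,0,0],[200,0,0,0,0]]]'

```text
clock: 36.32
tool_pos: [0.4717, -0.0833, 0.0259]
ee_rot: [0.015, 1.0, -0.0, 0.001]
wrist_force: [-0.2, 0.5, 6.6]
gripper_width: 0.346
grip_force: 25.3
```

```bash
python3 plan.py 471.5 -82.5 100 -1.58 424 29.8 100 -1.58 424 29.8 30.5 -1.58
```

```text
t 36.3 tcp [471.7 -83.3  25.9] phi -1.67 q6 -1.96 w 0.346 F [-0.2  0.5  6.6]
twist -0.0015 rad; tool dx 0.2 dy 0.8 dz -74.1
twist -0.0000 rad; tool dx 50.6 dy 110.9 dz 0.0
twist -0.0000 rad; tool dx 0.0 dy 0.0 dz 69.5
```

servo_tool --series '[[[200,0,0,-8,0],[200,0,0,-18,0],[200,0,0,-22,0],[200,0,0,-22,0],[200,0,0,-18,0],[200,0,0,-8,0],[200,0,0,0,0],[200,0,0,0,0]]]'

```text
clock: 36.98
tool_pos: [0.4711, -0.0831, 0.1208]
ee_rot: [0.015, 1.0, 0.0, -0.0]
wrist_force: [0.1, -0.3, -3.1]
gripper_width: 0.347
grip_force: 25.1
```

```bash
python3 plan.py 424 29.8 120 -1.58; cat > hold.py <<'E'
from h import *
import sys
shot('top','topx.png')
def m(f):
    im=cv2.imread(f'pics/{f}.png');hsv=cv2.cvtColor(im,cv2.COLOR_BGR2HSV)
    w=((hsv[...,2]>165)&(hsv[...,1]<40)).astype(np.uint8); w[:,:330]=0;w[:,372:]=0;w[:200]=0;w[270:]=0
    k,l,s,c=cv2.connectedComponentsWithStats(w); p=np.argwhere(np.isin(l,[i for i in range(1,k) if s[i,4]>30]))
    q=np.argwhere((hsv[200:266,338:366,1]>110)&(hsv[200:266,338:366,2]>120))+[200,338]
    head=p[p[:,0]<213]; foot=p[p[:,0]>254]
    print(f,'rows',p[:,0].min(),p[:,0].max(),'head',head.mean(0).round(2),'foot',foot.mean(0).round(2),len(head),len(foot),'brass',len(q),q.min(0),q.max(0),q.mean(0).round(2))
for f in('top3','top6','top9','topx'):
    try:m(f)
    except Exception as e:print(f,e)
E
python3 hold.py
```

```text
t 37.0 tcp [471.1 -83.1 120.8] phi -1.67 q6 -1.96 w 0.347 F [ 0.1 -0.3 -3.1]
twist -0.0015 rad; tool dx 50.1 dy 111.5 dz 0.8
top3 rows 207 261 head [209.24 346.71] foot [258.03 347.  ] 59 65 brass 55 [219 344] [227 350] [223.   346.98]
top6 rows 207 261 head [209.65 349.37] foot [258.39 349.61] 52 66 brass 110 [220 347] [237 353] [228.41 350.08]
top9 rows 208 247 head [209.68 349.5 ] foot [nan nan] 50 0 brass 113 [220 347] [237 354] [228.58 350.19]
topx rows 208 261 head [209.68 349.5 ] foot [258.09 350.29] 50 56 brass 109 [220 347] [237 353] [228.39 350.11]hold.py:10: RuntimeWarning: Mean of empty slice.
  print(f,'rows',p[:,0].min(),p[:,0].max(),'head',head.mean(0).round(2),'foot',foot.mean(0).round(2),len(head),len(foot),'brass',len(q),q.min(0),q.max(0),q.mean(0).round(2))
  ret = um.true_divide(
```

servo_tool --series '[[[200,4,8,0,-0.0015],[200,6,14,0,0],[200,8,18,0,0],[200,8,18,0,0],[200,8,18,0,0],[200,7,16,0,0],[200,5,11,0,0],[200,3,6,0,0],[200,1.1,3,0,0],[200,0,0,8,0],[200,0,0,18,0],[200,0,0,16,0],[200,0,0,8,0],[200,0,0,0,0],[200,0,0,0,0],[200,0,0,0,0]]]'

```text
clock: 38.37
tool_pos: [0.4248, 0.0299, 0.0716]
ee_rot: [0.014, 1.0, -0.0, 0.0]
wrist_force: [0.1, -0.5, 0.0]
gripper_width: 0.346
grip_force: 25.1
```

```bash
python3 plan.py 424 30.3 31 -1.58; python3 - <<'E'
from h import *
s=shot('side','sidex.png');hsv=cv2.cvtColor(cv2.imread('pics/sidex.png'),cv2.COLOR_BGR2HSV)
E
```

```text
t 38.4 tcp [424.8  29.9  71.6] phi -1.6 q6 -1.75 w 0.346 F [ 0.1 -0.5  0. ]
twist -0.0004 rad; tool dx 0.8 dy 0.4 dz 40.6
```

B's bottom is already below C's top and there is no contact force. Continuing down.

servo_tool --series '[[[200,0.8,0.4,6,0],[200,0,0,8,0],[200,0,0,6,0],[200,0,0,4,0],[200,0,0,2,0],[200,0,0,0,0]]]'

```text
clock: 38.92
tool_pos: [0.4233, 0.0306, 0.0446]
ee_rot: [0.014, 1.0, 0.0, -0.001]
wrist_force: [-0.1, -0.3, -0.2]
gripper_width: 0.344
grip_force: 25.1
```

servo_tool --series '[[[200,0,0,4,0],[200,0,0,4,0],[200,0,0,3,0],[200,0,0,2,0],[200,0,0,0,0],[200,0,0,0,0]]]'

```text
clock: 39.42
tool_pos: [0.4235, 0.0306, 0.032]
ee_rot: [0.014, 1.0, 0.0, -0.0]
wrist_force: [-0.2, -0.4, -0.6]
gripper_width: 0.345
grip_force: 25.1
```

servo_tool --series '[[[200,0,0,1,0],[200,0,0,0,0],[110,0,0,0,0],[90,0,0,0,0],[90,0,0,0,0],[90,0,0,0,0],[90,0,0,0,0],[90,0,0,-5,0],[60,0,0,-15,0],[60,0,0,-22,0],[60,0,0,-25,0],[60,0,0,-25,0],[60,0,0,-20,0],[60,0,0,-8,0],[60,0,0,0,0],[60,0,0,0,0]]]'

```text
clock: 40.75
tool_pos: [0.4232, 0.0307, 0.1506]
ee_rot: [0.014, 1.0, 0.0, -0.0]
wrist_force: [0.5, 0.5, 0.5]
gripper_width: 0.764
grip_force: 0.0
```

```bash
python3 plan.py 556.5 -267 150 -91.5 556.5 -267 27 -91.5; python3 - <<'E'
from h import *
s=shot('side','sidey.png')
hsv=cv2.cvtColor(cv2.imread('pics/sidey.png'),cv2.COLOR_BGR2HSV)
print([np.round(proj(s,(x,y,.055))).tolist() for x,y in((.498,.028),(.461,.029),(.424,.03))])
m=((hsv[...,1]>100)&(hsv[...,2]>105)).astype(np.uint8);
for y in range(188,222):print(y,''.join('.#'[m[y,x]] for x in range(330,390)))
E
```

```text
t 40.8 tcp [423.2  30.7 150.6] phi -1.58 q6 -1.75 w 0.764 F [0.5 0.5 0.5]
twist 1.5693 rad; tool dx -294.1 dy 141.0 dz 0.6
twist -0.0000 rad; tool dx 0.0 dy 0.0 dz 123.0
[[347.0, 200.0], [356.0, 202.0], [365.0, 205.0]]
188 ............................................................
189 ............................................................
190 ............................................................
191 ............................................................
192 ............................................................
193 ............................................................
194 ............................................................
195 ............................................................
196 ............................................................
197 ...............##...........................................
198 ...............######.......................................
199 ..............#########.....................................
200 ..............#########.....................................
201 ..............#############.#...
[... 628 characters left out ...]
..................................................
212 ............................................................
213 ............................................................
214 ............................................................
215 ............................................................
216 ............................................................
217 ............................................................
218 ............................................................
219 ............................................................
220 ............................................................
221 ............................................................
```

servo_tool --series '[[[60,0,0,0,0.12],[60,0,0,0,0.121],[60,0,0,0,0.121],[60,0,0,0,0.121],[60,0,0,0,0.121],[60,0,0,0,0.121],[60,0,0,0,0.121],[60,0,0,0,0.121],[60,0,0,0,0.121],[60,0,0,0,0.121],[60,0,0,0,0.12],[60,0,0,0,0.12],[60,0,0,0,0.12],[60,-10,5,0,0],[60,-20,10,0,0],[60,-26,12,0,0],[60,-28,13,0,0],[60,-28,13,0,0],[60,-28,13,0,0],[60,-28,13,0,0]]]'

```text
clock: 42.47
tool_pos: [0.4983, -0.1416, 0.1499]
ee_rot: [0.715, 0.699, -0.0, -0.001]
wrist_force: [0.1, 0.2, 1.1]
gripper_width: 0.768
grip_force: 0.0
```

servo_tool --series '[[[60,-28,13,0,0],[60,-28,13,0,0],[60,-26,13,0,0],[60,-20,10,0,0],[60,-14,8,0,0],[60,-10,5,0,0],[60,0,0,0,0],[60,0,0,0,0],[60,0,0,0,0]]]'

```text
clock: 43.22
tool_pos: [0.5564, -0.2665, 0.1504]
ee_rot: [0.716, 0.699, -0.0, -0.001]
wrist_force: [-0.4, 0.3, -1.0]
gripper_width: 0.762
grip_force: 0.0
```

```bash
python3 plan.py 556.5 -267 27 -91.5; python3 hold.py 2>/dev/null | tail -1; python3 -c "
from h import *
hsv=cv2.cvtColor(cv2.imread('pics/topx.png'),cv2.COLOR_BGR2HSV)
q=((hsv[200:266,338:366,1]>100)&(hsv[200:266,338:366,2]>120))
for r in q: print(''.join('.#'[int(v)] for v in r)) if r.any() else 0
"
```

```text
t 43.2 tcp [ 556.4 -266.5  150.4] phi -91.38 q6 -0.61 w 0.762 F [-0.4  0.3 -1. ]
twist 0.0022 rad; tool dx -0.5 dy 0.1 dz 123.4
topx rows 208 226 head [209.68 349.5 ] foot [nan nan] 50 0 brass 15 [220 347] [224 350] [221.8  348.27]
..........####..............
.........####...............
.........###................
.........###................
.........##.................
```

servo_tool --series '[[[60,0,0,10,0.002],[60,0,0,20,0],[60,0,0,22,0],[60,0,0,22,0],[60,0,0,22,0],[60,0,0,16,0],[60,0,0,8,0],[60,0,0,3,0],[60,0,0,0,0],[60,0,0,0,0],[150,0,0,0,0],[220,0,0,0,0],[220,0,0,0,0],[220,0,0,0,0],[220,0,0,0,0],[220,0,0,0,0],[220,0,0,0,0],[220,0,0,0,0]]]' --grip_force 50

```text
clock: 44.77
tool_pos: [0.5589, -0.2673, 0.0294]
ee_rot: [0.717, 0.697, 0.001, 0.003]
wrist_force: [7.5, 0.6, 0.2]
gripper_width: 0.285
grip_force: 48.9
```

```bash
python3 plan.py 561.5 -97 27 -91.5
```

```text
t 44.8 tcp [ 558.9 -267.3   29.4] phi -91.59 q6 -0.61 w 0.285 F [7.5 0.6 0.2]
twist -0.0016 rad; tool dx 170.3 dy -1.8 dz 2.4
```

servo_tool --series '[[[220,3,2,0,0],[220,6,0,0,0],[220,9,0,0,0],[220,11,0,0,0],[220,12,0,0,0],[220,12,0,0,0],[220,12,0,0,0],[220,12,0,0,0],[220,12,0,0,0],[220,12,0,0,0],[220,12,0,0,0],[220,12,0,0,0],[220,11,0,0,0],[220,9,0,0,0],[220,7,0,0,0],[220,5,0,0,0],[220,4,0,0,0],[220,3,0,0,0],[220,0,0,0,0]]]'

```text
clock: 46.35
tool_pos: [0.5634, -0.1115, 0.0293]
ee_rot: [0.717, 0.697, -0.005, 0.006]
wrist_force: [-10.8, -43.3, 1.5]
gripper_width: 0.285
grip_force: 49.2
```

```bash
python3 plan.py 561.5 -97 27 -91.5
```

```text
t 46.4 tcp [ 563.4 -111.5   29.3] phi -91.55 q6 -0.36 w 0.285 F [-10.8 -43.3   1.5]
twist -0.0008 rad; tool dx 14.4 dy -2.3 dz 2.3
```

servo_tool --series '[[[220,0,-2,0,0],[220,0,-1,0,0],[220,0,0,0,0],[220,0,0,0,0]]]'

```text
clock: 46.68
tool_pos: [0.5633, -0.1115, 0.0294]
ee_rot: [0.717, 0.697, -0.002, 0.008]
wrist_force: [2.7, -41.1, -7.8]
gripper_width: 0.285
grip_force: 49.8
```

```bash
python3 - <<'E'
from h import *
t=shot('top','top10.png');s=shot('side','side10.png')
im=cv2.resize(t['img'][160:240,375:505,::-1],None,fx=4.8,fy=4.8,interpolation=cv2.INTER_CUBIC)
cv2.imwrite('pics/m10.png',im)
E
```

```text
(no output)
```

View pics/m10.png

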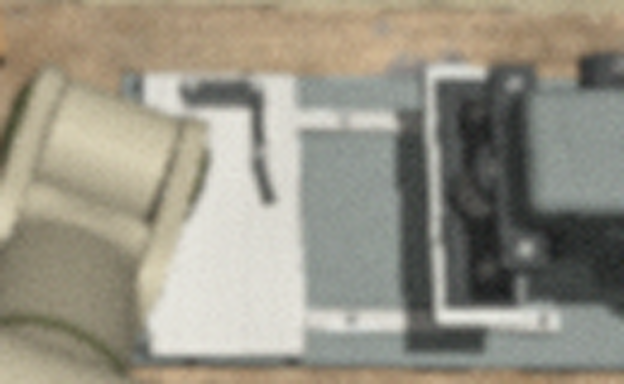

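The picture shows the bed moved out 156 mm with the knob: its edges are at crop x 145 and 302, and the nest's dark keeper and catch run from (185,90) to (270,200). I'll check numerically against the platen edge whether this is the stop.

```bash
python3 - <<'E'
from h import *
d=dict(np.load('cal_top.npz'));g=lambda u,v:(375+u/4.8-.4,160+v/4.8-.4);c2=lambda u,v:(390+u/5-.4,160+v/5-.4)
P=lambda n,p,z:print(n,np.round(atz(d,*p,z)*1000,1))
for z in(.107,.133):P('platen UL',g(426,70),z);P('platen LL',g(435,322),z);P('c2 UL',c2(370,72),z);P('c2 LL',c2(383,333),z)
for n,u,v in(('bedUL',145,73),('bedLL',150,355),('bedUR',298,75),('bedLR',304,356),('keepL',183,92),('keepR',260,90),('armend',272,200),('armtop',258,110)):P(n,g(u,v),.034)
for n,u,v in(('keepL',183,92),('armend',272,200),('armtop',258,110)):P(n,g(u,v),.043)
P('bed before UL',c2(283,85),.034);P('bed before LL',c2(293,372),.034)
for n,u,v in(('base L up',135,75),('railendR',500,318)):P(n,g(u,v),.01)
E
python3 plan.py
```

```text
platen UL [ 663.1 -387.8  107. ]
platen LL [ 469.  -380.6  107. ]
c2 UL [ 663.8 -388.8  107. ]
c2 LL [ 470.7 -384.2  107. ]
platen UL [ 656.4 -380.   133. ]
platen LL [ 465.2 -372.8  133. ]
c2 UL [ 657.1 -380.9  133. ]
c2 LL [ 466.8 -376.4  133. ]
bedUL [ 683.3 -186.8   34. ]
bedLL [ 457.6 -179.4   34. ]
bedUR [ 679.6 -308.1   34. ]
bedLR [ 454.8 -298.9   34. ]
keepL [ 667.3 -216.1   34. ]
keepR [ 667.8 -277.2   34. ]
armend [ 578.7 -281.4   34. ]
armtop [ 651.6 -274.7   34. ]
keepL [ 665.  -214.3   43. ]
armend [ 576.9 -279.3   43. ]
armtop [ 649.4 -272.6   43. ]
bed before UL [ 673.5 -344.    34. ]
bed before LL [ 453.3 -337.    34. ]
base L up [ 688. -183.   10.]
railendR [ 485.5 -461.    10. ]
t 46.8 tcp [ 563.3 -111.6   29.4] phi -91.63 q6 -0.36 w 0.279 F [  2.3 -40.9  -6.4]
```

The platen edge (y ≈ −376 mm) plus 95 mm puts the fully-in knob at about −281, so −111.5 is exactly the 170 mm out-stop. The bed is fully out. I'll relax, release the knob and return towards the holder.

servo_tool --series '[[[220,-4,0,0,0],[220,-4,0,0,0],[220,-1,0,0,0],[220,0,0,0,0],[100,0,0,0,0],[60,0,0,0,0],[60,0,0,0,0],[60,0,0,0,0],[60,0,0,0,0],[60,0,0,-5,0],[60,0,0,-15,0],[60,0,0,-25,0],[60,0,0,-25,0],[60,0,0,-25,0],[60,0,0,-18,0],[60,0,0,-8,0],[60,0,0,0,0]]]'

```text
clock: 48.2
tool_pos: [0.5608, -0.1122, 0.1509]
ee_rot: [0.717, 0.697, 0.001, 0.002]
wrist_force: [0.0, 0.1, -0.2]
gripper_width: 0.766
grip_force: 0.0
```

servo_tool --series '[[[60,0,0,0,-0.12],[60,0,0,0,-0.121],[60,0,0,0,-0.121],[60,0,0,0,-0.121],[60,0,0,0,-0.121],[60,0,0,0,-0.121],[60,0,0,0,-0.121],[60,0,0,0,-0.121],[60,0,0,0,-0.121],[60,0,0,0,-0.121],[60,0,0,0,-0.12],[60,0,0,0,-0.12],[60,0,0,0,-0.12],[60,8,0,0,0],[60,16,0,0,0],[60,20,0,0,0],[60,20,0,0,0],[60,20,0,0,0],[60,10,0,0,0],[60,0,0,0,0]]]'

```text
clock: 49.87
tool_pos: [0.4638, -0.1086, 0.1484]
ee_rot: [0.017, 1.0, 0.001, -0.001]
wrist_force: [0.3, 0.5, 0.8]
gripper_width: 0.766
grip_force: 0.0
```

```bash
python3 plan.py 464.8 29.3 120 -1.58 464.8 29.3 6 -1.58; python3 hold.py 2>/dev/null; python3 -c "
from h import *
hsv=cv2.cvtColor(cv2.imread('pics/topx.png'),cv2.COLOR_BGR2HSV)
q=((hsv[200:266,338:366,1]>100)&(hsv[200:266,338:366,2]>120))
for i,r in enumerate(q): print(200+i,''.join('.#'[int(v)] for v in r)) if r.any() else 0
"
```

```text
t 49.9 tcp [ 463.8 -108.6  148.4] phi -1.94 q6 -2.02 w 0.766 F [0.3 0.5 0.8]
twist -0.0063 rad; tool dx 2.8 dy 137.9 dz 28.4
twist -0.0000 rad; tool dx 0.0 dy 0.0 dz 114.0
top3 rows 207 261 head [209.24 346.71] foot [258.03 347.  ] 59 65 brass 55 [219 344] [227 350] [223.   346.98]
top6 rows 207 261 head [209.65 349.37] foot [258.39 349.61] 52 66 brass 110 [220 347] [237 353] [228.41 350.08]
top9 rows 208 247 head [209.68 349.5 ] foot [nan nan] 50 0 brass 113 [220 347] [237 354] [228.58 350.19]
topx rows 208 261 head [209.68 349.5 ] foot [258.45 349.55] 50 65 brass 176 [220 347] [247 353] [233.76 350.07]
220 ..........######............
221 .........#######............
222 .........#######............
223 .........#######............
224 .........#######............
225 .........#######............
226 .........#######............
227 ..........######............
228 ..........#.................
229 ..........######............
230 ..........######............
231 .........#######............
232 .........####.##............
233 .........###..##............
234 .........#######............
235 .........#######............
236 .........#######............
237 .........#######............
238 ..........######............
239 ..........######............
240 .........#######............
241 .........#######............
242 .........#######............
243 .........#######............
244 .........#######............
245 .........#######............
246 .........#######............
247 .........#######............
```

All three blocks stand in a row in the holder, which hasn't moved. I'll grip the holder at its middle.

servo_tool --series '[[[60,0.5,8,0,-0.006],[60,0.5,16,0,0],[60,0.5,20,0,0],[60,0.5,20,4,0],[60,0.5,20,8,0],[60,0.3,20,8,0],[60,0,17,8,0],[60,0,11,0,0],[60,0,6,0,0],[60,0,0,0,0],[60,0,0,0,0],[60,0,0,0,0]]]'

```text
clock: 50.92
tool_pos: [0.4671, 0.0282, 0.1215]
ee_rot: [0.012, 1.0, -0.0, 0.0]
wrist_force: [-0.2, 0.3, -0.3]
gripper_width: 0.767
grip_force: 0.0
```

```bash
python3 plan.py 464.8 29.3 7 -1.58
```

```text
t 50.9 tcp [467.1  28.2 121.5] phi -1.4 q6 -1.74 w 0.767 F [-0.2  0.3 -0.3]
twist 0.0032 rad; tool dx 2.4 dy 1.0 dz 114.5
```

servo_tool --series '[[[60,2,1,8,0.003],[60,0,0,16,0],[60,0,0,20,0],[60,0,0,20,0],[60,0,0,20,0],[60,0,0,16,0],[60,0,0,9,0],[60,0,0,4,0],[60,0,0,1,0],[60,0,0,0,0],[60,0,0,0,0],[100,0,0,0,0],[150,0,0,0,0],[150,0,0,0,0],[150,0,0,0,0],[150,0,0,0,0],[150,0,0,0,0],[150,0,0,0,0],[150,0,0,0,0]]]' --grip_force 60

```text
clock: 52.5
tool_pos: [0.4652, 0.0298, 0.0081]
ee_rot: [0.013, 1.0, -0.0, 0.001]
wrist_force: [-1.6, -0.5, 8.4]
gripper_width: 0.498
grip_force: 61.4
```

```bash
python3 plan.py 464.8 29.3 56 -1.6
```

```text
t 52.5 tcp [465.2  29.8   8.1] phi -1.52 q6 -1.73 w 0.498 F [-1.6 -0.5  8.4]
twist 0.0015 rad; tool dx 0.4 dy -0.5 dz -47.9
```

servo_tool --series '[[[150,0,0,-2,0.0015],[150,0,0,-5,0],[150,0,0,-9,0],[150,0,0,-12,0],[150,0,0,-14,0],[150,0,0,-14,0],[150,0,0,-11,0],[150,0,0,-7,0],[150,0,0,-3,0],[150,0,0,0,0],[150,0,-3,0,0],[150,-0.2,-6,0,0],[150,-0.3,-9,0,0],[150,-0.3,-12,0,0],[150,-0.4,-15,0,0],[150,-0.4,-15,0,0],[150,-0.4,-15,0,0],[150,-0.4,-15,0,0],[150,-0.4,-15,0,0],[150,-0.4,-15,0,0]]]'

```text
clock: 54.17
tool_pos: [0.4643, -0.0917, 0.0837]
ee_rot: [0.014, 1.0, 0.0, -0.0]
wrist_force: [0.5, 0.5, -5.1]
gripper_width: 0.497
grip_force: 61.9
```

servo_tool --series '[[[150,-0.4,-15,0,0],[150,-0.4,-15,0,0],[150,-0.4,-15,0,0],[150,-0.4,-15,0,0],[150,-0.4,-15,0,0],[150,-0.4,-15,0,0],[150,-0.4,-15,0,0],[150,-0.3,-13,0,0],[150,-0.3,-10,0,0],[150,0,-7,0,0],[150,0,-4,0,0],[150,0,-1,0,0],[150,0,0,0,0],[150,0,0,0,0],[150,0,0,0,0]]]'

```text
clock: 55.42
tool_pos: [0.4641, -0.2296, 0.0841]
ee_rot: [0.014, 1.0, 0.0, -0.0]
wrist_force: [0.0, -0.8, -5.7]
gripper_width: 0.496
grip_force: 61.9
```

```bash
python3 plan.py 464 -240.4 43 -1.6; python3 -c "
from h import *
d=shot('top','top11.png');shot('side','side11.png')
hsv=cv2.cvtColor(cv2.imread('pics/top11.png'),cv2.COLOR_BGR2HSV)
print(proj(d,(.47,-.24,.12)))"
```

```text
t 55.4 tcp [ 464.1 -229.6   84.1] phi -1.57 q6 -2.23 w 0.496 F [ 0.  -0.8 -5.7]
twist 0.0006 rad; tool dx -0.2 dy -10.8 dz 41.1
(np.float64(426.79209020164274), np.float64(226.52109987675829))
```

servo_tool --series '[[[150,0,-2,2,0],[150,0,-4,5,0],[150,0,-3,8,0],[150,0,-1.8,9,0],[150,0,0,8,0],[150,0,0,5,0],[150,0,0,2,0],[150,0,0,1,0],[150,0,0,0,0],[150,0,0,0,0],[150,0,0,0,0]]]'

```text
clock: 56.43
tool_pos: [0.464, -0.2411, 0.0445]
ee_rot: [0.014, 1.0, -0.0, 0.0]
wrist_force: [-0.2, 0.2, -5.1]
gripper_width: 0.498
grip_force: 61.9
```

```bash
python3 plan.py 464 -240.4 43 -1.6 559 -243.1 43 -1.6
```

```text
t 56.4 tcp [ 464.  -241.1   44.5] phi -1.6 q6 -2.25 w 0.498 F [-0.2  0.2 -5.1]
twist -0.0001 rad; tool dx -0.0 dy 0.7 dz 1.5
twist -0.0000 rad; tool dx -95.0 dy -0.0 dz 0.0
```

servo_tool --series '[[[150,0,0.5,1,0],[150,-2,0,0.4,0],[150,-4,0,0,0],[150,-6,0,0,0],[150,-6,0,0,0],[150,-6,0,0,0],[150,-4,0,0,0],[150,-2,0,0,0],[150,0,0,0,0],[150,0,0,0,0]]]'

```text
clock: 57.27
tool_pos: [0.4937, -0.2412, 0.0426]
ee_rot: [0.014, 1.0, 0.0, -0.0]
wrist_force: [0.3, 0.5, -5.5]
gripper_width: 0.497
grip_force: 61.9
```

servo_tool --series '[[[150,-2,0,0,0],[150,-4,0,0,0],[150,-5,0,0,0],[150,-4,0,0,0],[150,-3,0,0,0],[150,-2,0,0,0],[150,0,0,0,0],[150,0,0,0,0]]]'

```text
clock: 57.93
tool_pos: [0.5138, -0.2418, 0.0426]
ee_rot: [0.014, 1.0, 0.0, -0.0]
wrist_force: [0.8, 0.6, -5.7]
gripper_width: 0.496
grip_force: 61.9
```

servo_tool --series '[[[150,-2,0,0,0],[150,-3,0,0,0],[150,-4,0,0,0],[150,-3,0,0,0],[150,-2,0,0,0],[150,0,0,0,0],[150,0,0,0,0]]]'

```text
clock: 58.52
tool_pos: [0.5278, -0.2422, 0.0427]
ee_rot: [0.014, 1.0, 0.0, -0.0]
wrist_force: [0.3, 0.1, -5.2]
gripper_width: 0.497
grip_force: 61.9
```

servo_tool --series '[[[150,-2,0,0,0],[150,-3,0,0,0],[150,-3,0,0,0],[150,-2,0,0,0],[150,0,0,0,0],[150,0,0,0,0]]]'

```text
clock: 59.02
tool_pos: [0.5379, -0.2428, 0.0427]
ee_rot: [0.014, 1.0, -0.0, 0.0]
wrist_force: [-0.6, -2.7, -5.0]
gripper_width: 0.498
grip_force: 61.9
```

servo_tool --series '[[[150,-2,0,0,0],[150,-3,0,0,0],[150,-3,0,0,0],[150,-2,0,0,0],[150,0,0,0,0],[150,0,0,0,0]]]'

```text
clock: 59.52
tool_pos: [0.5484, -0.2431, 0.0429]
ee_rot: [0.014, 1.0, -0.0, 0.001]
wrist_force: [0.4, -2.6, -4.6]
gripper_width: 0.495
grip_force: 61.9
```

The sideways force of −2.7 N is the catch riding on the head. Continuing in small steps.

servo_tool --series '[[[150,-2,0,0,0],[150,-2,0,0,0],[150,-1,0,0,0],[150,0,0,0,0],[150,0,0,0,0]]]'

```text
clock: 59.93
tool_pos: [0.553, -0.2431, 0.0428]
ee_rot: [0.014, 1.0, -0.0, 0.0]
wrist_force: [0.4, -2.8, -5.9]
gripper_width: 0.502
grip_force: 61.9
```

servo_tool --series '[[[150,-1.5,0,0,0],[150,-1.5,0,0,0],[150,0,0,0,0],[150,0,0,0,0]]]'

```text
clock: 60.27
tool_pos: [0.556, -0.2431, 0.0427]
ee_rot: [0.014, 1.0, -0.0, 0.0]
wrist_force: [1.9, -2.0, -5.8]
gripper_width: 0.495
grip_force: 61.9
```

servo_tool --series '[[[150,-1.5,0,0,0],[150,-1.5,0,0,0],[150,0,0,0,0],[150,0,0,0,0]]]'

```text
clock: 60.6
tool_pos: [0.5593, -0.2429, 0.0428]
ee_rot: [0.014, 1.0, 0.0, 0.001]
wrist_force: [2.7, -0.8, -5.0]
gripper_width: 0.495
grip_force: 61.9
```

servo_tool --series '[[[150,-1,0,0,0],[150,-1,0,0,0],[150,0,0,0,0],[150,0,0,0,0]]]'

```text
clock: 60.93
tool_pos: [0.5606, -0.243, 0.0426]
ee_rot: [0.014, 1.0, 0.0, -0.0]
wrist_force: [0.7, -0.4, -4.9]
gripper_width: 0.499
grip_force: 62.0
```

servo_tool --series '[[[150,-1,0,0,0],[150,-1,0,0,0],[150,0,0,0,0],[150,0,0,0,0]]]'

```text
clock: 61.27
tool_pos: [0.5624, -0.2432, 0.0425]
ee_rot: [0.014, 1.0, 0.0, -0.001]
wrist_force: [-2.3, 0.2, -4.2]
gripper_width: 0.498
grip_force: 62.0
```

```bash
python3 plan.py
```

```text
t 61.3 tcp [ 562.4 -243.2   42.5] phi -1.61 q6 -2.14 w 0.498 F [-2.3  0.2 -4.2]
```

servo_tool --series '[[[150,-1,0,0,0],[150,-1,0,0,0],[150,-1,0,0,0],[150,0,0,0,0],[150,0,0,0,0]]]'

```text
clock: 61.68
tool_pos: [0.5624, -0.243, 0.0421]
ee_rot: [0.014, 1.0, 0.001, -0.004]
wrist_force: [-17.8, -0.6, -1.1]
gripper_width: 0.499
grip_force: 62.6
```

servo_tool --series '[[[150,2,0,0,0],[150,2,0,0,0],[150,2,0,0,0],[150,2,0,0,0],[150,1,0,0,0],[150,0,0,0,0],[150,0,0,0,0]]]'

```text
clock: 62.27
tool_pos: [0.559, -0.2434, 0.0434]
ee_rot: [0.014, 1.0, -0.001, 0.003]
wrist_force: [8.1, 0.7, -7.7]
gripper_width: 0.499
grip_force: 62.0
```

The end stop is at x=562.4. Pulling back holds at 559 with 8 N, which is the stated 3 mm of play, so the catch has clicked. I'll centre the holder in that play, set it down and release.

servo_tool --series '[[[150,-2,0,0,0],[150,-2,0,0.5,0],[150,-0.5,0,0.4,0],[150,0,0,0,0],[120,0,0,0,0],[90,0,0,0,0],[60,0,0,0,0],[60,0,0,0,0],[60,0,0,0,0],[60,0,0,0,0],[60,0,0,-5,0],[60,0,0,-12,0],[60,0,0,-20,0],[60,0,0,-25,0],[60,0,0,-25,0],[60,0,0,-15,0],[60,0,0,-6,0],[60,0,0,0,0]]]'

```text
clock: 63.77
tool_pos: [0.5617, -0.2435, 0.1513]
ee_rot: [0.014, 1.0, -0.001, 0.001]
wrist_force: [-0.4, -0.3, -1.4]
gripper_width: 0.769
grip_force: 0.0
```

```bash
python3 plan.py 562 -111 150 -91.5 562 -111 29 -91.5
```

```text
t 63.8 tcp [ 561.7 -243.5  151.3] phi -1.61 q6 -2.14 w 0.769 F [-0.4 -0.3 -1.4]
twist 1.5689 rad; tool dx 132.4 dy -3.1 dz 1.3
twist -0.0000 rad; tool dx 0.0 dy 0.0 dz 121.0
```

servo_tool --series '[[[255,0.2,6,0,0],[255,0.4,14,0,0],[255,0.6,20,0,0],[255,0.6,22,0,0],[255,0.6,22,0,0],[255,0.6,22,0,0],[255,0.6,22,0,0],[255,0.6,20,0,0],[255,0.4,16,0,0],[255,0.2,12,0,0],[255,0,7.5,5,0],[255,0,0,14,0],[255,0,0,20,0],[255,0,0,22,0],[255,0,0,22,0],[255,0,0,18,0],[255,0,0,12,0],[255,0,0,6,0],[255,0,0,0,0],[255,0,0,0,0]]]' --grip_force 20

```text
clock: 65.43
tool_pos: [0.5617, -0.0597, 0.0308]
ee_rot: [0.014, 1.0, 0.0, -0.0]
wrist_force: [0.5, 0.2, -0.2]
gripper_width: 0.001
grip_force: 0.0
```

```bash
python3 plan.py 562.5 -85 32 -1.6; cat > seen.py <<'E'
from h import *
d=shot('top','top12.png');shot('side','side12.png')
hsv=cv2.cvtColor(cv2.imread('pics/top12.png'),cv2.COLOR_BGR2HSV)
q=((hsv[...,1]>100)&(hsv[...,2]>120))
print('expect mid',proj(d,(.56,-.243,.089)))
for i in range(185,235):
    r=q[i,400:450]; print(i,''.join('.#'[int(v)] for v in r)) if r.any() else 0
E
python3 seen.py
```

```text
t 65.4 tcp [561.7 -59.7  30.8] phi -1.62 q6 -1.86 w 0.001 F [ 0.5  0.2 -0.2]
twist -0.0003 rad; tool dx -1.5 dy -25.3 dz -1.2
expect mid (np.float64(424.38776130553765), np.float64(203.43844160639034))
191 ......................#######.....................
192 .....................########.....................
193 ....................#########.....................
194 ....................#########.....................
195 ....................##########....................
196 .....................#########....................
197 .....................#########....................
198 .....................#######......................
199 ......................#####.......................
200 .....................######.......................
201 .....................########.....................
202 ....................#########.....................
203 .....................########.....................
204 .....................####..##.....................
205 ....................#####.###.....................
206 .....................########.....................
207 ....................#########.....................
208 .....................########.....................
209 ......................######......................
210 .....................######.......................
211 .....................#######......................
212 .....................########.....................
213 ....................#########.....................
214 ....................#########.....................
215 ....................#########.....................
216 ....................#########.....................
217 ....................#########.....................
218 .....................########.....................
219 .......................#####......................
```

All three blocks sit upright in the nest (brass rows 191–219). I'll push the knob with closed fingers.

servo_tool --series '[[[255,-0.8,-3,0,0],[255,0,-6,0,0],[255,0,-6,0,0],[255,0,-4,0,0],[255,0,-4,0,0],[255,0,-5,0,0],[255,0,-6,0,0],[255,0,-7,0,0],[255,0,-8,0,0],[255,0,-8,0,0],[255,0,-8,0,0],[255,0,-8,0,0],[255,0,-8,0,0],[255,0,-8,0,0],[255,0,-8,0,0],[255,0,-7,0,0],[255,0,-5,0,0],[255,0,-3,0,0],[255,0,0,0,0]]]'

```text
clock: 67.12
tool_pos: [0.5592, -0.1724, 0.0308]
ee_rot: [0.014, 1.0, -0.0, 0.0]
wrist_force: [-0.5, -0.4, -0.3]
gripper_width: 0.004
grip_force: 0.0
```

```bash
python3 plan.py; python3 seen.py
```

```text
t 67.1 tcp [ 559.2 -172.4   30.8] phi -1.64 q6 -2.04 w 0.004 F [-0.5 -0.4 -0.3]
expect mid (np.float64(424.38776130553765), np.float64(203.43844160639034))
191 ................................................##
192 ............................................######
193 ............................................######
194 ............................................######
195 ............................................######
196 ............................................######
197 ............................................######
198 ............................................######
199 .............................................#####
200 .............................................#####
201 ............................................######
202 ............................................######
203 ............................................######
204 ............................................####..
205 ............................................####..
206 ............................................######
207 ............................................######
208 .............................................#####
209 ..............................................####
211 .............................................#####
212 ............................................######
213 ............................................######
214 ............................................######
215 ............................................######
216 ............................................######
217 ............................................######
218 .............................................#####
219 ..............................................####
```

servo_tool --series '[[[255,0,-3,0,0],[255,0,-5,0,0],[255,0,-7,0,0],[255,0,-8,0,0],[255,0,-8,0,0],[255,0,-8,0,0],[255,0,-8,0,0],[255,0,-8,0,0],[255,0,-7,0,0],[255,0,-5,0,0],[255,0,-4,0,0],[255,0,-3,0,0],[255,0,0,0,0],[255,0,0,0,0]]]'

```text
clock: 68.38
tool_pos: [0.5572, -0.2461, 0.0308]
ee_rot: [0.014, 1.0, -0.001, 0.0]
wrist_force: [-0.1, 0.3, 0.8]
gripper_width: 0.002
grip_force: 0.0
```

servo_tool --series '[[[255,0,-2,0,0],[255,0,-2,0,0],[255,0,-2,0,0],[255,0,0,0,0],[255,0,0,0,0]]]'

```text
clock: 68.8
tool_pos: [0.557, -0.2519, 0.0308]
ee_rot: [0.014, 1.0, -0.0, 0.0]
wrist_force: [1.0, 1.7, -0.1]
gripper_width: 0.002
grip_force: 1.0
```

servo_tool --series '[[[255,0,-2,0,0],[255,0,-2,0,0],[255,0,-1,0,0],[255,0,0,0,0],[255,0,0,0,0]]]'

```text
clock: 69.22
tool_pos: [0.5569, -0.2554, 0.0308]
ee_rot: [0.014, 1.0, 0.001, -0.0]
wrist_force: [1.5, 10.0, 2.7]
gripper_width: 0.002
grip_force: 4.8
```

servo_tool --series '[[[255,0,-1.5,0,0],[255,0,-1.5,0,0],[255,0,0,0,0],[255,0,0,0,0]]]'

```text
clock: 69.55
tool_pos: [0.5568, -0.2557, 0.0308]
ee_rot: [0.014, 1.0, 0.003, -0.001]
wrist_force: [2.7, 20.5, 5.8]
gripper_width: 0.001
grip_force: 10.8
```

servo_tool --series '[[[255,0,4,0,0],[255,0,6,0,0],[255,0,10,0,0],[255,0,15,0,0],[255,0,20,0,0],[255,0,25,0,0],[255,0,25,0,0],[255,0,20,-10,0],[255,0,10,-20,0],[255,0,5,-25,0],[255,0,0,-25,0],[255,0,0,-20,0],[255,0,0,-10,0],[255,0,0,0,0],[255,0,0,0,0]]]'

```text
clock: 70.8
tool_pos: [0.5604, -0.1193, 0.1402]
ee_rot: [0.014, 1.0, 0.0, -0.0]
wrist_force: [-0.1, -0.0, -0.4]
gripper_width: -0.001
grip_force: 0.0
```

```bash
python3 plan.py; python3 - <<'E'
from h import *
d=shot('top','top13.png');g=cv2.cvtColor(cv2.imread('pics/top13.png'),cv2.COLOR_BGR2GRAY).astype(int);g0=cv2.cvtColor(cv2.imread('pics/top0.png'),cv2.COLOR_BGR2GRAY).astype(int)
# knob: dark blob; and bed left edge
for n,a in(('start',g0),('now',g)):
    q=np.argwhere(a[200:214,422:444]<75)+[200,422]; print(n,'knob px',q.mean(0) if len(q) else None,len(q)); print(a[222,436:462].tolist())
    if len(q): print(np.round(atz(d,q.mean(0)[1],q.mean(0)[0],.045)*1000,1))
E
```

```text
t 70.8 tcp [ 560.4 -119.3  140.2] phi -1.61 q6 -1.96 w -0.001 F [-0.1 -0.  -0.4]
start knob px [206.68421053 428.71052632] 38
[140, 145, 145, 141, 148, 148, 139, 143, 139, 134, 106, 126, 190, 215, 221, 220, 219, 219, 215, 221, 221, 221, 218, 205, 161, 115]
[ 556.  -268.1   45. ]
now knob px [207.04878049 432.17073171] 41
[147, 149, 149, 148, 147, 147, 141, 144, 147, 142, 151, 148, 143, 135, 111, 135, 193, 221, 222, 221, 221, 222, 225, 209, 165, 107]
[ 554.4 -280.9   45. ]
```

The knob is at y = −280.9, against the predicted fully-in −281.5. It reached a hard stop at 20 N, and the arm is clear, so I'm handing in.

```bash
python3 -c "
from station import workorder
print(workorder.job_done())"
```

```text
the job is handed in; nothing more can be done
None
```

The job is handed in, with no verdict returned: the three blocks found on the turntable stand in the holder, the holder is caught in the nest, and the bed is pushed to its in-stop under the platen; on the way one block was caught and tilted while being loaded and had to be re-set on the bench first.

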